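Load rinsed glass jars mouth-down into the bench dryer

ROBOT

A 6-joint arm with a two-finger parallel gripper is mounted at the origin on a cart in front of the work surface, level with it; the furniture and walls round the work are solid. World frame = base frame: x ahead of the robot, y to its left, z up, the work surface at z = 0. Lengths are in mm, angles in rad, forces in N, time in s.
With the tool pointing down it reaches from about 300 to 775 mm from the base axis. Payload 14.6 kg.
Tool frame: the origin (TCP) lies at the very end of the fingers, on their centre line; the grasp point (between the pads) lies manip.grasp_offset behind it (manip.grasp_offset is the distance from the TCP to the grasp point, in mm); z points along the fingers, y is the direction in which the jaws open and shut (so a half turn about z gives the same grasp; the last joint's range is limited). The gripper opens to 94 mm and grips with 3 to 60 N. Pads are 16 mm wide; open, the fingers measure 119 mm over their backs; the gripper's body (75 mm by 177 mm) begins 78 mm behind the grasp point.
Start: joints at [-1.365, 0.3, 1.521, -0, 1.321, -0.067], TCP at [148.179, -529.653, 205.446] pointing down, gripper open.
Joint ranges: [-3.03, 3.03], [-0.79, 2.21], [0.23, 2.52], [-1.04, 4.18], [0, 3.07], [-2.55, 2.55]. Speed limits (rad/s): [2.22, 2.22, 2.57, 3.14, 3.14, 3.14].

INTERFACE

Orientations are given as [roll, pitch, yaw] about the fixed x, y, z axes, in that order (R = Rz(yaw) Ry(pitch) Rx(roll)).
In Python, from cell import manip gives the robot as it stands.
- The arm moves only by the tool send_rows, never from a script. Its argument "commands" is a list of rows, each a list of 2 entries, a list of its own where there are three numbers: the shift along the tool's x, y, z in m, then the turn about the tool's z in rad. A call has exactly 8 rows; each row is the pose to reach, as a shift and turn from the pose commanded when the call began, along the tool's axes at that moment; what a row does not reach only later rows make up. A row lasts 1/12 s, in which the tool goes at most 41.7 mm and 7.16 degrees, less where a joint would pass 70% of its speed; a pose out of reach is approached as far as the arm can. A call with a gripper value outside its range is refused whole. "hand" is the closure, from -1 (fully open) to 1 (shut), so that 0 is half open, set as the call begins (left out, the last holds). The fingers move at their own pace and stop on an object; "force" is the grip in N (left out, the last holds). Time passes only in rows, so rows that repeat a pose let the fingers close, or fill a call up. It gives the time, the measured TCP pose, the force and the opening at its end, in the units of the state.
- manip.read_state(): the state, without advancing time (a new reading comes with each control period).
- manip.camera(name): name is "scene" or "top" or "wrist"; returns the picture (400x640x3 uint8, red, green, blue); there is no depth.
- manip.camera_model(name): a dict with "K" (3x3 intrinsics, pixels), "eye" and "attitude" of the camera in the world; the wrist camera has in their place "mount" (4x4, takes a point from camera to tool coordinates, whose origin is the TCP and whose axes are the flange's). Camera axes: x right, y down, z forward; pixel columns grow to the right and rows downward; lengths in mm; the calibration is good to about 2 mm. A picture is of the moment at which its call begins: read the wrist's pose just before it. camera_model takes no time and is no camera call.
- manip.sign_off(): hands the job in, once; it reports no verdict.
The state is a dict: "clock": time; "joints": joint angles; "qd": joint speeds; "effort": joint torques, N m; "eef_pos": TCP position; "eef_rot": TCP orientation; "wrist_force": force on the tool from outside, world axes, zero at the start; "moment": the same for the moment, N m; "finger_gap": finger opening in mm.
Only numpy, scipy, OpenCV 4.12 (cv2) and the standard library are available. Lean on these libraries where they do the work, as an engineer would, in place of code of your own. Each camera call takes 0.05 s, during which the arm holds its last target.

TASK

Get the rinsed glass jars drying. Clear whatever has been left on top of the dryer's clear cover into the white tray, swing the cover fully up, and stand every glass jar mouth down in a bay of its own on the dryer's deck, handling the thin glass gently (never more than 60 N on it). Then shut the cover fully and press the green start button, leaving the wash bottle, the beaker and the timer where they are.

Things in the scene. Friction and masses are not known exactly. Their poses are not given: they have to be found in the camera images.
- dryer: white bench dryer, fixed, 132 (x) x 257 (y) x 97 mm. Origin on the worktop under it; x towards its rear, y to its left, z up; it stands turned about 0.3 rad clockwise. Grey control block, 61 mm high, at y = 83 to 125, x = -61 to 29 mm; the rest is a deck with three bays in a row, open at its ends, under a clear hinged cover (plate, x = -60 to 70, y = -132 to 82 mm, 97 mm high). Deck rim 31 mm high; a rear wall 94 mm high stands at x = 64 to 70 mm
- bay1 (a point): middle of the floor of the bay farthest from the control block: a steel grille 46 x 46 mm sunk 4 mm below the rim, floor 27 mm over the worktop; bays are 64 mm apart centre to centre; axes as the dryer's. Any jar may go in any bay
- bay2 (a point): the same for the middle bay
- bay3 (a point): the same for the bay next to the control block
- cover (a joint): angle of the clear cover (flat plate, 0.2 kg) about its rear edge, rad: 0 shut (level), 1.55 fully up (upright). Its stiff hinge holds it at any angle; about 2 to 3 N at the handle moves it
- cover_hinge (a point): middle of the cover's hinge line, which runs along the dryer's y axis, 97 mm over the worktop
- cover_handle (a point): middle of the cover's handle: a round steel bar 10 mm thick, 100 mm long along the dryer's y axis, 38 mm in front of the plate's front edge, its centre 93 mm over the worktop when shut (168 mm in front of the hinge and 4 mm below it); turns with the cover
- start (a joint): travel of the green start button, m: 0 out, 0.006 fully pressed (5 N, springs back); pressed when over 0.004
- start_top (a point): middle of the top of the green button (22 mm across) on the control block; press straight down
- jar1: square glass jar, 36 x 36 x 56 mm, walls 3 mm, 60 g, open at one end, which has a frosted band round it. Origin at its middle; z points along the jar towards its open mouth. It starts lying on its side on the blue-grey drain mat (3 mm thick), mouth pointing left and somewhat away from the robot (0.05 to 0.6 rad from +y towards +x). 2 or 3 jars are present; an absent one reads None
- jar2: a second such jar
- jar3: a third such jar
- mat: blue-grey drain mat, fixed, 102 (x) x 296 (y) x 3 mm, origin under its middle. Fixed instruments stand behind the work (world, m): a round port behind the mat from x = 0.52 on (y -0.33 to -0.14, z 0.11 to 0.31); a front from x = 0.62 (y under 0.16) with a dial from x = 0.597 (y -0.03 to 0.06, z 0.23 to 0.32); a tall stack from x = 0.59 on (y over 0.25)
- key_block: black hex key holder, 22 x 60 x 26 mm block with keys rising to 78 mm, 0.1 kg; may stand on the cover's top, may be absent. Origin under it, z up, long side along its y; the block reaches from x = -15 to +7 mm: grasp across its x
- bench_clip: blue plastic bench clip, 35 x 55 x 16 mm body (23 mm with its grip), 30 g; may stand on the cover's top, may be absent. Origin under its middle, z up, long side along its y: grasp across its x
- white_tray: loose shallow white tray for what is cleared away, 55 (x) x 150 (y) x 14 mm, floor 2 mm, walls 2 mm, 0.15 kg, left of the dryer, its length running roughly left to right. Origin under its middle
- wash_flask: wash bottle with a bent red nozzle, 200 mm high, far left of the tray: leave alone
- glass_beaker: empty glass beaker, 52 mm across, 70 mm high, right of the mat: leave alone
- lab_timer: square bench timer, 66 x 66 x 19 mm, right of the mat: leave alone

How it is judged (in metres and radians):
On the way, in this order (a step that is already met when the one before it is completed fails the run):
1. everything that stood on the cover is in the white tray (x of key_block in the frame of white_tray between -0.026 and 0.026 m and y of key_block in the frame of white_tray between -0.07 and 0.07 m and z of key_block in the frame of white_tray between -0.002 and 0.03 m and x of bench_clip in the frame of white_tray between -0.026 and 0.026 m and y of bench_clip in the frame of white_tray between -0.07 and 0.07 m and z of bench_clip in the frame of white_tray between -0.002 and 0.03 m), for 0.2 s.
2. the cover is swung up (over 1.3 rad) (value of joint cover above 1.3 rad), for 0.2 s.
3. every jar stands mouth down in a bay (((horizontal distance between jar1 and bay1 below 0.008 m and z of jar1 in the frame of bay1 below 0.034 m) or (horizontal distance between jar1 and bay2 below 0.008 m and z of jar1 in the frame of bay2 below 0.034 m) or (horizontal distance between jar1 and bay3 below 0.008 m and z of jar1 in the frame of bay3 below 0.034 m)) and angle between each of jar1, jar2, jar3's own z axis and vertical above 3 rad and ((horizontal distance between jar2 and bay1 below 0.008 m and z of jar2 in the frame of bay1 below 0.034 m) or (horizontal distance between jar2 and bay2 below 0.008 m and z of jar2 in the frame of bay2 below 0.034 m) or (horizontal distance between jar2 and bay3 below 0.008 m and z of jar2 in the frame of bay3 below 0.034 m)) and ((horizontal distance between jar3 and bay1 below 0.008 m and z of jar3 in the frame of bay1 below 0.034 m) or (horizontal distance between jar3 and bay2 below 0.008 m and z of jar3 in the frame of bay2 below 0.034 m) or (horizontal distance between jar3 and bay3 below 0.008 m and z of jar3 in the frame of bay3 below 0.034 m))), for 0.3 s.
4. the cover is shut (value of joint cover below 0.03 rad), for 0.2 s.
5. the start button is pressed (value of joint start above 0.004 m), for 0.05 s.
At the end, for the whole second after the job is handed in: each jar stands mouth down in a bay (within 8 mm of its centre, down on the floor, within 0.14 rad of upright), the cover is shut (under 0.03 rad), what stood on the cover lies in the white tray, all at rest (all of step 1 and all of step 3 and value of joint cover below 0.03 rad and linear speed of each of jar1, jar2, jar3 below 0.02 m/s); the robot touches nothing.
It fails at once if the fingers press on a jar with over 60 N (contact force between the fingers and jar1 above 60 N or contact force between the fingers and jar2 above 60 N or contact force between the fingers and jar3 above 60 N).
It fails at once if the wash bottle, the beaker or the timer is moved over 30 mm (distance of any of wash_flask, glass_beaker, lab_timer from where it was at the start of the episode above 0.03 m).
Of key_block, bench_clip only 1 to 2 are there at a start; the rules pass over those that are not, and their reading is None.
Of jar1, jar2, jar3 only 2 to 3 are there at a start; the rules pass over those that are not, and their reading is None.
At some moment in a run one of white_tray may be knocked a few centimetres aside while the robot is not near it.
Once in a run the grip may slacken for a moment while it holds something.
It also fails if it takes over 210 s, if anything falls off the work surface, if the arm or the gripper's body presses on something with over 40 N, if the wrist force passes 120 N, or if a joint passes its speed limit or range.

## Working session

There is one attempt and no reset: what is moved stays moved. The work goes in short steps, Python scripts to look and compute and a tool call to move; the robot and the scene stay as the last step left them, time stands still between calls to the robot, and variables do not carry over. Pictures are saved under pics/ and viewed, and the job is handed in when it is done.

Besides the shell and the picture viewer there is one more tool, called after "Emit:" by a JSON object that holds its "method" and its "body", one argument or row to a line. send_rows: Moves the arm, as the interface text tells. Its arguments: {"type":"object","properties":{"commands":{"type":"array","items":{"type":"array"}},"hand":{"type":"number"},"force":{"type":"number"}},"required":["commands"]}

```bash
ls -la; mkdir -p pics; python3 - <<'E'
from cell import manip
import cv2, numpy as np
print(manip.grasp_offset)
s=manip.read_state(); print({k:np.round(v,3) for k,v in s.items()})
for n in ("scene","top","wrist"):
    im=manip.camera(n); cv2.imwrite(f"pics/{n}0.png",im[:,:,::-1]); print(n,manip.camera_model(n))
E
```

```text
total 12
drwxr-xr-x  3 agent agent 4096 Dec  7 08:37 .
drwxr-xr-x 23 root  root  4096 Dec  7 08:37 ..
drwxr-xr-x  2 agent agent 4096 Dec  7 08:37 pics
18.8
{'clock': np.float64(0.0), 'joints': array([-1.365,  0.3  ,  1.522, -0.   ,  1.321, -0.067]), 'qd': array([-0.002,  0.001, -0.003, -0.   ,  0.002,  0.   ]), 'effort': array([-1.0000e-03, -5.3181e+01, -3.5274e+01,  7.1000e-02,  2.4000e-02,
       -0.0000e+00]), 'eef_pos': array([ 148.128, -529.392,  204.883]), 'eef_rot': array([-3.14 , -0.   ,  0.273]), 'wrist_force': array([-0.312, -0.416,  0.635]), 'moment': array([0.008, 0.002, 0.008]), 'finger_gap': np.float64(93.879)}
scene {'K': array([[371.02109553,   0.        , 323.86631337],
       [  0.        , 371.02109553, 198.4669207 ],
       [  0.        ,   0.        ,   1.        ]]), 'eye': array([-409.42972094, -695.64073526,  647.82929841]), 'attitude': array([-2.0247211 , -0.00501209, -0.91528913])}
top {'K': array([[500.79963111,   0.        , 313.04166895],
       [  0.        , 500.79963111, 208.5355411 ],
       [  0.        ,   0.        ,   1.        ]]), 'eye': array([ 157.35844479,   33.83896788, 1966.92741847]), 'attitude': array([-2.94420307, -0.0073021 , -1.55244757])}
wrist {'K': array([[280.99733681,   0.        , 322.82499207],
       [  0.        , 280.99733681, 203.39875677],
       [  0.        ,   0.        ,   1.        ]]), 'mount': array([[-9.28260044e-04, -9.64531385e-01, -2.63966561e-01,
         7.68900722e+01],
       [ 9.99999416e-01, -7.49297852e-04, -7.78652442e-04,
        -7.40094535e-01],
       [ 5.53245142e-04, -2.63967130e-01,  9.64531518e-01,
        -1.79322698e+02],
       [ 0.00000000e+00,  0.00000000e+00,  0.00000000e+00,
         1.00000000e+00]])}
```

```bash
cat > h.py <<'E'
from cell import manip
import cv2, numpy as np
from scipy.spatial.transform import Rotation as Ro
def rpy(a): return Ro.from_euler('xyz',a).as_matrix()
def cam(n, st=None):
    m=manip.camera_model(n)
    if n!='wrist': return m['K'],rpy(m['attitude']),np.array(m['eye'])
    st=st or manip.read_state()
    R=rpy(st['eef_rot']);M=np.array(m['mount'])
    return m['K'],R@M[:3,:3],R@M[:3,3]+np.array(st['eef_pos'])
def proj(c,p):
    K,R,e=c; q=(np.atleast_2d(p)-e)@R; q=q/q[:,2:]; return (q@K.T)[:,:2]
def onz(c,uv,z):
    K,R,e=c; d=np.c_[np.atleast_2d(uv),np.ones(len(np.atleast_2d(uv)))]@np.linalg.inv(K).T@R.T
    return e+d*((z-e[2])/d[:,2])[:,None]
def tri(cs,uvs):
    A=np.zeros((3,3));b=np.zeros(3);L=[]
    for c,uv in zip(cs,uvs):
        K,R,e=c;d=R@np.linalg.inv(K)@np.r_[uv,1];d/=np.linalg.norm(d);P=np.eye(3)-np.outer(d,d);A+=P;b+=P@e;L.append((P,e))
    x=np.linalg.solve(A,b); return x,[np.linalg.norm(P@(x-e)) for P,e in L]
def snap(n,name,crop=None,scale=1):
    st=manip.read_state(); im=manip.camera(n); np.save(f'pics/{name}.npy',im)
    import pickle; pickle.dump((cam(n,st),st),open(f'pics/{name}.pkl','wb'))
    save(im,name,crop,scale); return im,cam(n,st)
def save(im,name,crop=None,scale=1):
    if crop: im=im[crop[1]:crop[3],crop[0]:crop[2]]
    cv2.imwrite(f'pics/{name}.png',cv2.resize(im[:,:,::-1],None,fx=scale,fy=scale,interpolation=cv2.INTER_CUBIC))
def load(name):
    import pickle; c,st=pickle.load(open(f'pics/{name}.pkl','rb')); return np.load(f'pics/{name}.npy'),c,st
E
python3 - <<'E'
from h import *
im=cv2.imread('pics/top0.png')[:,:,::-1]
save(im,'top0z',(180,170,340,250),5)
save(im,'top0y',(340,170,500,250),5)
c=cam('top')
print(onz(c,[(388,237),(413,234),(222,228),(270,190),(38,237),(500,245),(280,205)],0))
print(proj(c,[[400,0,0],[500,0,0],[300,0,0]]))
E
```

```text
[[ 441.75488477 -272.5607863     0.        ]
 [ 455.69822329 -372.06132445    0.        ]
 [ 465.00585428  386.55499626    0.        ]
 [ 623.71742373  201.6408064     0.        ]
 [ 414.96763446 1109.31070837    0.        ]
 [ 418.41046292 -716.01352126    0.        ]
 [ 562.76827415  159.40796577    0.        ]]
[[319.10312685 246.1632623 ]
 [319.50387096 221.19561743]
 [318.69434616 271.63161168]]
```

```bash
cat >> h.py <<'E'
def rel(target,yaw=None,psi0=None,pos0=None):
    """world goal (mm), yaw -> tool shift (m) & turn; from measured pose"""
    st=manip.read_state(); R=rpy(st['eef_rot']); p=np.array(st['eef_pos']) if pos0 is None else np.array(pos0)
    d=R.T@(np.array(target,float)-p)/1000
    t=None
    if yaw is not None:
        # turn about tool z (down): positive turn => yaw decreases
        cur=st['eef_rot'][2]; t=-((yaw-cur+np.pi)%(2*np.pi)-np.pi)
    print('shift',np.round(d,4),'turn',None if t is None else round(t,4),'from',np.round(p,1),np.round(st['eef_rot'],3))
E
python3 - <<'E'
from h import *
rel([330,-300,230],0.0)
E
```

```text
shift [ 0.237  -0.172  -0.0248] turn 0.2728 from [ 148.1 -529.5  205. ] [-3.141 -0.     0.273]
```

Emit:
{"method": "send_rows", "body": {
  "commands": [
    [[0.237,-0.172,-0.025],0.273],
    [[0.237,-0.172,-0.025],0.273],
    [[0.237,-0.172,-0.025],0.273],
    [[0.237,-0.172,-0.025],0.273],
    [[0.237,-0.172,-0.025],0.273],
    [[0.237,-0.172,-0.025],0.273],
    [[0.237,-0.172,-0.025],0.273],
    [[0.237,-0.172,-0.025],0.273]
  ]
}}

```text
clock: 0.82
eef_pos: [332.8, -296.3, 231.1]
eef_rot: [-3.142, -0.001, 0.004]
wrist_force: [-0.5, 0.1, -0.2]
finger_gap: 93.9
```

```bash
python3 - <<'E'
from h import *
im,c=snap('wrist','w1')
print(manip.read_state()['qd'].round(3), manip.read_state()['eef_pos'])
E
```

```text
[-0.089  0.023 -0.006 -0.012 -0.009 -0.073] [ 331.93414242 -297.71638405  230.92199919]
```

```bash
python3 - <<'E'
from h import *
rel([400,-330,200],0.0)
E
```

```text
shift [0.0679 0.0326 0.031 ] turn 0.0042 from [ 331.9 -297.7  230.9] [ 3.141e+00 -1.000e-03  4.000e-03]
```

Emit:
{"method": "send_rows", "body": {
  "commands": [
    [[0.03,0.015,0.01],0.0],
    [[0.068,0.032,0.03],0.0],
    [[0.068,0.032,0.03],0.0],
    [[0.068,0.032,0.03],0.0],
    [[0.068,0.032,0.03],0.0],
    [[0.068,0.032,0.03],0.0],
    [[0.068,0.032,0.03],0.0],
    [[0.068,0.032,0.03],0.0]
  ]
}}

```text
clock: 1.53
eef_pos: [397.6, -332.4, 201.5]
eef_rot: [3.14, -0.001, -0.001]
wrist_force: [0.3, 0.1, 0.1]
finger_gap: 93.9
```

```bash
python3 - <<'E'
from h import *
im,c=snap('wrist','w2')
save(im,'w2z',(150,60,470,260),2.5)
a,_,_=load('w1'); save(a,'w1z',(180,30,440,130),3)
print(manip.read_state()['qd'].round(3), manip.read_state()['eef_pos'])
E
```

```text
[ 0.002  0.008 -0.002  0.001 -0.002  0.002] [ 397.65816018 -332.30514588  201.34709496]
```

```bash
cat >> h.py <<'E'
def boxc(x,y,a,z0,dims):
    # dims along d=(sin a,cos a) L, across W, height H
    L,W,H=dims; d=np.array([np.sin(a),np.cos(a),0]); n=np.array([np.cos(a),-np.sin(a),0])
    return np.array([[x,y,z0]+i*d*L/2+j*n*W/2+np.array([0,0,k*H]) for i in(-1,1) for j in(-1,1) for k in(0,1)])
def hullmask(c,pts,shape,s=4):
    m=np.zeros((shape[0]*s,shape[1]*s),np.uint8); p=proj(c,pts)
    h=cv2.convexHull(np.round((p+.5)*s-.5).astype(np.int32)); cv2.fillConvexPoly(m,h,1)
    return cv2.resize(m.astype(np.float32),(shape[1],shape[0]),interpolation=cv2.INTER_AREA)
def fitbox(views,masks,x0,dims,fitz=False):
    from scipy.optimize import minimize
    def cost(p):
        z=p[3]*10 if fitz else x0[3]
        return sum(np.abs(hullmask(c,boxc(p[0]*10,p[1]*10,p[2],z,dims),m.shape)-m).sum() for c,m in zip(views,masks))
    x=np.array([x0[0]/10,x0[1]/10,x0[2]]+([x0[3]/10] if fitz else []))
    sim=np.vstack([x]+[x+np.eye(len(x))[i]*(.6 if i!=2 else .15) for i in range(len(x))])
    r=minimize(cost,x,method='Nelder-Mead',options=dict(initial_simplex=sim,xatol=.005,fatol=.05,maxiter=300))
    return r.x*np.array([10,10,1,10][:len(x)]),r.fun,[m.sum() for m in masks]
E
python3 - <<'E'
from h import *
v=[];ims=[]
for n in('w1','w2'):
    im,c,_=load(n); v.append(c); ims.append(im)
for n,(im,c) in zip('12',zip(ims,v)):
    print(onz(c,[(192,42),(416,41),(413,122),(198,124)] if n=='1' else [(150+16/2.5,60+85/2.5),(150+601/2.5,60+77/2.5),(150+594/2.5,60+277/2.5),(150+47/2.5,60+283/2.5)],3).round(1))
def wm(im,roi):
    hsv=cv2.cvtColor(im,cv2.COLOR_RGB2HSV); m=((hsv[:,:,1]<45)&(hsv[:,:,2]>150)).astype(np.uint8)
    k=np.zeros_like(m);k[roi[1]:roi[3],roi[0]:roi[2]]=1; m=m*k
    m=cv2.morphologyEx(m,cv2.MORPH_CLOSE,np.ones((3,3))); n,l,s,_=cv2.connectedComponentsWithStats(m); i=1+np.argmax(s[1:,4]); return (l==i).astype(np.float32)
rois={'A':[(265,70,335,124),(235,125,305,174)],'B':[(345,65,415,122),(322,118,390,174)]}
for k,x0 in(('A',(437,-272,.2,3)),('B',(440,-360,.5,3))):
    ms=[wm(im,r) for im,r in zip(ims,rois[k])]
    print(k,fitbox(v,ms,x0,(56,36,36)),fitbox(v,ms,x0,(56,36,36),True))
    for i in(0,1): print(' single',fitbox(v[i:i+1],ms[i:i+1],x0,(56,36,36)))
E
```

```text
[[ 515.2 -124.6    3. ]
 [ 517.2 -415.6    3. ]
 [ 416.1 -420.6    3. ]
 [ 412.6 -120.7    3. ]]
[[ 514.3 -122.1    3. ]
 [ 517.6 -416.7    3. ]
 [ 416.5 -419.2    3. ]
 [ 413.8 -123.1    3. ]]
A (array([ 4.43612103e+02, -2.66319856e+02,  2.19773231e-01]), np.float64(91.125), [np.float32(1448.0), np.float32(1559.0)]) (array([ 4.43554285e+02, -2.66325823e+02,  2.16039620e-01,  9.63226067e-01]), np.float64(98.1875), [np.float32(1448.0), np.float32(1559.0)])
 single (array([ 4.43718700e+02, -2.66455450e+02,  2.15244666e-01]), np.float64(41.0625), [np.float32(1448.0)])
 single (array([ 4.43539787e+02, -2.66282694e+02,  2.18673652e-01]), np.float64(48.3125), [np.float32(1559.0)])
B (array([ 448.52583595, -370.4069839 ,    0.50319095]), np.float64(113.625), [np.float32(1577.0), np.float32(1489.0)]) (array([ 448.67132291, -369.69834385,    0.50951692,    8.39993536]), np.float64(175.1875), [np.float32(1577.0), np.float32(1489.0)])
 single (array([ 448.63198232, -370.36796753,    0.49738332]), np.float64(66.5), [np.float32(1577.0)])
 single (array([ 448.40691537, -370.23344029,    0.48990611]), np.float64(44.375), [np.float32(1489.0)])
```

```bash
python3 - <<'E'
from h import *
rel([390,90,250],0.0)
E
```

```text
shift [-0.0079 -0.4222 -0.0491] turn -0.0007 from [ 397.7 -332.3  201.3] [ 3.141e+00 -1.000e-03 -1.000e-03]
```

Emit:
{"method": "send_rows", "body": {
  "commands": [
    [[-0.008,-0.04,-0.02],0.0],
    [[-0.008,-0.08,-0.049],0.0],
    [[-0.008,-0.12,-0.049],0.0],
    [[-0.008,-0.16,-0.049],0.0],
    [[-0.008,-0.2,-0.049],0.0],
    [[-0.008,-0.24,-0.049],0.0],
    [[-0.008,-0.28,-0.049],0.0],
    [[-0.008,-0.32,-0.049],0.0]
  ]
}}

```text
clock: 2.25
eef_pos: [389.4, -10.4, 250.1]
eef_rot: [3.141, -0.002, -0.001]
wrist_force: [1.4, -0.3, 0.2]
finger_gap: 93.8
```

Emit:
{"method": "send_rows", "body": {
  "commands": [
    [[0.0,-0.04,0.0],0.0],
    [[0.0,-0.08,0.0],0.0],
    [[0.0,-0.102,0.0],0.0],
    [[0.0,-0.102,0.0],0.0],
    [[0.0,-0.102,0.0],0.0],
    [[0.0,-0.102,0.0],0.0],
    [[0.0,-0.102,0.0],0.0],
    [[0.0,-0.102,0.0],0.0]
  ]
}}

```text
clock: 2.92
eef_pos: [390.2, 88.9, 249.5]
eef_rot: [3.142, -0.0, -0.002]
wrist_force: [-0.2, -0.2, 0.9]
finger_gap: 93.8
```

```bash
python3 - <<'E'
from h import *
im,c=snap('wrist','w3')
print(manip.read_state()['qd'].round(3), manip.read_state()['eef_pos'])
rel([400,200,230],0.0)
E
```

```text
[ 0.007  0.003 -0.003  0.001 -0.001  0.003] [390.23993718  88.98789803 249.52345814]
shift [ 0.0096 -0.111   0.0195] turn -0.0018 from [390.2  89.  249.5] [ 3.142e+00 -0.000e+00 -2.000e-03]
```

Emit:
{"method": "send_rows", "body": {
  "commands": [
    [[0.01,-0.04,0.02],0.0],
    [[0.01,-0.08,0.02],0.0],
    [[0.01,-0.111,0.02],0.0],
    [[0.01,-0.111,0.02],0.0],
    [[0.01,-0.111,0.02],0.0],
    [[0.01,-0.111,0.02],0.0],
    [[0.01,-0.111,0.02],0.0],
    [[0.01,-0.111,0.02],0.0]
  ]
}}

```text
clock: 3.63
eef_pos: [400.4, 199.8, 229.7]
eef_rot: [-3.141, -0.0, -0.002]
wrist_force: [0.5, 0.2, -0.2]
finger_gap: 93.8
```

```bash
python3 - <<'E'
from h import *
im,c=snap('wrist','w4')
print(manip.read_state()['qd'].round(3), manip.read_state()['eef_pos'])
save(im,'w4z',(180,0,560,200),2.1)
save(load('w3')[0],'w3z',(160,0,440,190),2.8)
E
```

```text
[ 0.008  0.004 -0.002  0.    -0.     0.003] [400.41845914 199.93464846 229.68431835]
```

```bash
cat > dry.py <<'E'
from h import *
from scipy.optimize import least_squares
f3=lambda x,y:(160+x/2.8,y/2.8)
f4=lambda x,y:(180+x/2.1,y/2.1)
c3=load('w3')[1];c4=load('w4')[1]
P={'FL':(f3(97,188),f4(243,158)),'FR':(f3(570,450),f4(596,358)),'RR':(f3(735,157),f4(750,130)),'HL':(f3(178,352),f4(296,290)),'HR':(f3(407,476),f4(466,382)),'btn':(f3(77,113),f4(221,97)),'bay2':(f3(397,257),f4(437,208)),'bay1':(f3(518,320),f4(525,262)),
'clipgripC':(f3(287,138),f4(407,117))}
if __name__=='__main__':
    for k,(a,b) in P.items():
        x,r=tri([c3,c4],[a,b]); print(k,x.round(1),np.round(r,1))
    G={'FL':(-60,82,97),'FR':(-60,-132,97),'RR':(70,-132,97),'HL':(-103,27,93),'HR':(-103,-77,93)}
    def T(p,g): 
        c,s=np.cos(p[2]),np.sin(p[2]); g=np.atleast_2d(g); return np.c_[p[0]+c*g[:,0]-s*g[:,1],p[1]+s*g[:,0]+c*g[:,1],g[:,2]]
    def res(p):
        return np.concatenate([(proj(c,T(p,G[k]))-np.array(P[k][i])).ravel() for k in G for i,c in enumerate((c3,c4))])
    r=least_squares(res,[520,130,-.4]); print(r.x, r.fun.round(1).reshape(-1,4))
    p=r.x
    c,s=np.cos(p[2]),np.sin(p[2])
    for k in('btn','bay1','bay2','clipgripC'):
        x,_=tri([c3,c4],P[k]); d=x[:2]-p[:2]; print(k,'in dryer',(c*d[0]+s*d[1]).round(1),(-s*d[0]+c*d[1]).round(1),x[2].round(1))
    for k in('bay1','bay2'):
        for i,cc in enumerate((c3,c4)):
            x=onz(cc,P[k][i],27)[0]; d=x[:2]-p[:2]; print(k,'z27',(c*d[0]+s*d[1]).round(1),(-s*d[0]+c*d[1]).round(1))
    x=onz(c4,f4(338,148),27)[0];d=x[:2]-p[:2]; print('bay3 z27',(c*d[0]+s*d[1]).round(1),(-s*d[0]+c*d[1]).round(1))
E
python3 dry.py
```

```text
FL [528.5 228.2  96.9] [0.7 0.7]
FR [428.   41.2  92.2] [0.6 0.6]
RR [539.9 -18.1  94.5] [0.1 0.1]
HL [466.6 202.5  98.3] [1.5 1.5]
HR [416.4 110.8  94.1] [0.4 0.4]
btn [559.4 240.   79.5] [0.4 0.4]
bay2 [511.  117.6  29.7] [0.5 0.5]
bay1 [480.9  59.6  25.6] [2. 2.]
clipgripC [543.1 151.2 109.9] [0.2 0.2]
[ 5.42694880e+02  1.29846001e+02 -5.00288910e-01] [[-2.3 -0.2 -2.4 -1.7]
 [-0.8  1.1  0.3  2.4]
 [ 2.3 -1.5  3.4 -1.4]
 [ 1.2  2.5 -0.2 -0.4]
 [-0.7  1.  -1.1  0.4]]
btn in dryer -38.2 104.6 79.5
bay1 in dryer -20.5 -91.3 25.6
bay2 in dryer -21.9 -26.0 29.7
clipgripC in dryer -9.9 18.9 109.9
bay1 z27 -18.7 -90.5
bay1 z27 -22.6 -91.6
bay2 z27 -21.3 -25.5
bay2 z27 -21.9 -26.5
bay3 z27 -21.4 43.0
```

```bash
python3 - <<'E'
from h import *
v=[];mb=[];mt=[]
def big(m):
    m=cv2.morphologyEx(m.astype(np.uint8),cv2.MORPH_CLOSE,np.ones((5,5)));n,l,s,_=cv2.connectedComponentsWithStats(m); i=1+np.argmax(s[1:,4]); return (l==i).astype(np.float32)
for n,roi,roit in(('w3',(225,10,305,95),(45,95,180,158)),('w4',(330,15,420,100),(100,95,250,163))):
    im,c,_=load(n); v.append(c); hsv=cv2.cvtColor(im,cv2.COLOR_RGB2HSV)
    m=(hsv[:,:,0]>100)&(hsv[:,:,0]<125)&(hsv[:,:,1]>120); k=np.zeros(m.shape,bool);k[roi[1]:roi[3],roi[0]:roi[2]]=1; mb.append(big(m&k))
    m=(hsv[:,:,2]>120); k=np.zeros(m.shape,bool);k[roit[1]:roit[3],roit[0]:roit[2]]=1; mt.append(big(m&k))
for z in(97,99): print('clip',fitbox(v,mb,(540,150,1.0,z),(55,35,16)))
print('clip fz',fitbox(v,mb,(540,150,1.0,97),(55,35,16),True))
for i in(0,1): print(' s',fitbox(v[i:i+1],mb[i:i+1],(540,150,1.0,97),(55,35,16)))
for i in(0,1): print('tray',fitbox(v[i:i+1],mt[i:i+1],(465,386,-.1,0),(150,55,14)))
print('tray',fitbox(v,mt,(465,386,-.1,0),(150,55,14)))
save(load('w4')[0],'w4t',(60,80,260,170),4)
rel([543,151,180],0.0)
E
```

```text
clip (array([539.84159785, 150.56806991,   0.82064044]), np.float64(902.0), [np.float32(1799.0), np.float32(2012.0)])
clip (array([538.60822148, 149.54588595,   0.79555172]), np.float64(954.8125), [np.float32(1799.0), np.float32(2012.0)])
clip fz (array([542.53285521, 150.78140669,   0.80121394,  82.99609139]), np.float64(541.125), [np.float32(1799.0), np.float32(2012.0)])
 s (array([539.13919102, 148.90365319,   0.84458067]), np.float64(381.625), [np.float32(1799.0)])
 s (array([540.12013551, 153.23414582,   0.82140137]), np.float64(506.75), [np.float32(2012.0)])
tray (array([ 4.67262742e+02,  3.90541128e+02, -8.77095204e-02]), np.float64(109.625), [np.float32(4501.0)])
tray (array([ 4.67118990e+02,  3.90146795e+02, -8.67172954e-02]), np.float64(100.375), [np.float32(4775.0)])
tray (array([ 4.67214201e+02,  3.90192449e+02, -8.73470588e-02]), np.float64(212.5), [np.float32(4501.0), np.float32(4775.0)])
shift [0.1426 0.0487 0.0497] turn -0.0018 from [400.4 199.9 229.7] [-3.141e+00 -0.000e+00 -2.000e-03]
```

```bash
python3 - <<'E'
from h import *
for n,roi in(('w3',(225,10,305,95)),('w4',(330,15,420,100))):
    im,c,_=load(n); hsv=cv2.cvtColor(im,cv2.COLOR_RGB2HSV)
    m=((hsv[:,:,0]>100)&(hsv[:,:,0]<125)&(hsv[:,:,1]>120)).astype(np.uint8); k=np.zeros_like(m);k[roi[1]:roi[3],roi[0]:roi[2]]=1;m*=k
    cnt=max(cv2.findContours(m,cv2.RETR_EXTERNAL,cv2.CHAIN_APPROX_NONE)[0],key=cv2.contourArea)
    w=onz(c,cnt[:,0,:].astype(float),113)[:,:2].astype(np.float32)
    print(n,m.sum(),cv2.minAreaRect(w),cv2.boxPoints(cv2.minAreaRect(w)).round(1).tolist())
    v=im.copy(); cv2.drawContours(v,[cnt],-1,(255,0,0),1); save(v,n+'m',roi,6)
a=cv2.imread('pics/w3m.png');b=cv2.imread('pics/w4m.png');h=min(a.shape[0],b.shape[0]);cv2.imwrite('pics/mm.png',np.hstack([a[:h],b[:h]])[:, :800])
E
```

```text
w3 1799 ((539.1087036132812, 148.54205322265625), (53.63741683959961, 31.92344856262207), 43.24599838256836) [[508.6000061035156, 141.8000030517578], [530.5, 118.5], [569.5999755859375, 155.3000030517578], [547.7000122070312, 178.5]]
w4 2012 ((538.9447021484375, 152.3573455810547), (50.915470123291016, 33.54664993286133), 43.265750885009766) [[508.8999938964844, 147.10000610351562], [531.9000244140625, 122.69999694824219], [569.0, 157.60000610351562], [546.0, 182.0]]
```

```bash
python3 - <<'E'
from h import *
cs=[];us=[]
for n,roi in(('w3',(225,10,305,95)),('w4',(330,15,420,100))):
    im,c,_=load(n); hsv=cv2.cvtColor(im,cv2.COLOR_RGB2HSV)
    m=((hsv[:,:,0]>100)&(hsv[:,:,0]<125)&(hsv[:,:,1]>120)).astype(np.uint8); k=np.zeros_like(m);k[roi[1]:roi[3],roi[0]:roi[2]]=1;m*=k
    cnt=max(cv2.findContours(m,cv2.RETR_EXTERNAL,cv2.CHAIN_APPROX_NONE)[0],key=cv2.contourArea)
    u=np.array(cv2.minAreaRect(cnt)[0]);cs.append(c);us.append(u); print(u)
x,r=tri(cs,us);print(x,r)
a=.815
rel([x[0],x[1],160],np.pi/2-a); rel([x[0],x[1],160],-np.pi/2-a)
E
```

```text
[264.33389282  52.1533432 ]
[372.93737793  58.71379089]
[541.96450444 150.78590488 102.97048746] [np.float64(0.2779266865546536), np.float64(0.27792668655478714)]
shift [0.1416 0.0489 0.0697] turn -0.7576 from [400.4 199.9 229.7] [-3.141e+00 -0.000e+00 -2.000e-03]
shift [0.1416 0.0489 0.0697] turn 2.384 from [400.4 199.9 229.7] [-3.141e+00 -0.000e+00 -2.000e-03]
```

Emit:
{"method": "send_rows", "body": {
  "commands": [
    [[0.0,0.0,0.0],-0.12],
    [[0.0,0.0,0.0],-0.24],
    [[0.0,0.0,0.0],-0.36],
    [[0.0,0.0,0.0],-0.48],
    [[0.0,0.0,0.0],-0.6],
    [[0.0,0.0,0.0],-0.72],
    [[0.0,0.0,0.0],-0.84],
    [[0.0,0.0,0.0],-0.96]
  ]
}}

```text
clock: 4.35
eef_pos: [400.3, 200.2, 229.6]
eef_rot: [3.141, -0.0, 0.965]
wrist_force: [-0.4, -1.2, 0.6]
finger_gap: 93.9
```

Emit:
{"method": "send_rows", "body": {
  "commands": [
    [[0.0,0.0,0.0],-0.12],
    [[0.0,0.0,0.0],-0.24],
    [[0.0,0.0,0.0],-0.36],
    [[0.0,0.0,0.0],-0.48],
    [[0.0,0.0,0.0],-0.6],
    [[0.0,0.0,0.0],-0.72],
    [[0.0,0.0,0.0],-0.84],
    [[0.0,0.0,0.0],-0.96]
  ]
}}

```text
clock: 5.02
eef_pos: [400.3, 200.2, 229.6]
eef_rot: [3.141, 0.0, 1.925]
wrist_force: [-0.2, 0.6, -0.4]
finger_gap: 93.8
```

Emit:
{"method": "send_rows", "body": {
  "commands": [
    [[0.0,0.0,0.0],-0.12],
    [[0.0,0.0,0.0],-0.24],
    [[0.0,0.0,0.0],-0.36],
    [[0.0,0.0,0.0],-0.41],
    [[0.0,0.0,0.0],-0.41],
    [[0.0,0.0,0.0],-0.41],
    [[0.0,0.0,0.0],-0.41],
    [[0.0,0.0,0.0],-0.41]
  ]
}}

```text
clock: 5.68
eef_pos: [400.2, 200.7, 229.5]
eef_rot: [3.141, 0.0, 2.328]
wrist_force: [-0.9, 0.5, 0.7]
finger_gap: 94.3
```

```bash
python3 - <<'E'
from h import *
rel([542,151,150],2.327)
rel([542,151,103],2.327)
E
```

```text
shift [-0.1335  0.0689  0.0795] turn 0.0009 from [400.2 200.7 229.5] [3.141 0.    2.328]
shift [-0.1335  0.0689  0.1265] turn 0.0009 from [400.2 200.7 229.5] [3.141 0.    2.328]
```

Emit:
{"method": "send_rows", "body": {
  "commands": [
    [[-0.033,0.017,0.02],0.0],
    [[-0.066,0.034,0.04],0.0],
    [[-0.1,0.052,0.06],0.0],
    [[-0.134,0.069,0.08],0.0],
    [[-0.134,0.069,0.08],0.0],
    [[-0.134,0.069,0.08],0.0],
    [[-0.134,0.069,0.08],0.0],
    [[-0.134,0.069,0.08],0.0]
  ]
}}

```text
clock: 6.35
eef_pos: [542.0, 151.7, 150.6]
eef_rot: [3.14, 0.001, 2.33]
wrist_force: [-0.3, -0.3, 0.5]
finger_gap: 94.3
```

```bash
python3 - <<'E'
from h import *
im,c=snap('wrist','w5')
print(manip.read_state()['eef_pos'], proj(c,[[542,151,97],[542,151,113],manip.read_state()['eef_pos']]))
E
```

```text
[542.02133296 151.76513799 150.86483238] [[321.74123151 219.07141916]
 [321.70552189 225.30117317]
 [322.38528624 243.27619473]]
```

Emit:
{"method": "send_rows", "body": {
  "commands": [
    [[0.0,0.0,0.015],0.0],
    [[0.0,0.0,0.03],0.0],
    [[0.0,0.0,0.038],0.0],
    [[0.0,0.0,0.042],0.0],
    [[0.0,0.0,0.045],0.0],
    [[0.0,0.0,0.047],0.0],
    [[0.0,0.0,0.047],0.0],
    [[0.0,0.0,0.047],0.0]
  ]
}}

```text
clock: 7.07
eef_pos: [542.6, 151.2, 103.0]
eef_rot: [3.141, 0.0, 2.33]
wrist_force: [-0.3, -0.1, 0.3]
finger_gap: 94.1
```

Emit:
{"method": "send_rows", "body": {
  "commands": [
    [[0,0,0],0],
    [[0,0,0],0],
    [[0,0,0],0],
    [[0,0,0],0],
    [[0,0,0],0],
    [[0,0,0],0],
    [[0,0,0],0],
    [[0,0,0],0]
  ],
  "hand": 1,
  "force": 20
}}

```text
clock: 7.73
eef_pos: [542.4, 151.1, 102.4]
eef_rot: [-3.142, -0.0, 2.33]
wrist_force: [-0.1, -0.7, -0.5]
finger_gap: 50.9
```

Emit:
{"method": "send_rows", "body": {
  "commands": [
    [[0,0,-0.01],0],
    [[0,0,-0.025],0],
    [[0,0,-0.045],0],
    [[0,0,-0.065],0],
    [[0,0,-0.07],0],
    [[0,0,-0.07],0],
    [[0,0,-0.07],0],
    [[0,0,-0.07],0]
  ]
}}

```text
clock: 8.4
eef_pos: [542.0, 151.0, 171.2]
eef_rot: [-3.14, -0.001, 2.33]
wrist_force: [0.8, 0.5, -0.1]
finger_gap: 51.0
```

```bash
python3 - <<'E'
from h import *
im,c=snap('wrist','w6')
print(manip.read_state()['eef_pos'],manip.read_state()['finger_gap'])
rel([467,390,150],3.229)
E
```

```text
[541.98550915 150.99626797 171.22016422] 51.10121913992884
shift [0.225  0.1101 0.0213] turn -0.8992 from [542.  151.  171.2] [-3.14e+00 -1.00e-03  2.33e+00]
```

Emit:
{"method": "send_rows", "body": {
  "commands": [
    [[0.035,-0.007,0.0],-0.05],
    [[0.07,-0.015,0.0],-0.15],
    [[0.09,-0.01,0.0],-0.27],
    [[0.115,0.012,0.0],-0.39],
    [[0.14,0.034,0.0],-0.51],
    [[0.165,0.057,0.0],-0.63],
    [[0.19,0.079,0.0],-0.75],
    [[0.21,0.097,0.0],-0.87]
  ]
}}

```text
clock: 9.12
eef_pos: [467.5, 372.3, 171.4]
eef_rot: [-3.141, -0.001, -3.077]
wrist_force: [0.3, 0.1, -0.1]
finger_gap: 51.1
```

```bash
python3 - <<'E'
from h import *
im,c=snap('wrist','w7')
print(manip.read_state()['eef_pos'],manip.read_state()['finger_gap'])
rel([467,390,120],3.229)
E
```

```text
[466.95936295 375.50677594 171.11057231] 51.02719478054298
shift [-0.0012  0.0144  0.0511] turn -0.0112 from [467.  375.5 171.1] [ 3.141e+00 -1.000e-03 -3.065e+00]
```

```bash
python3 - <<'E'
from h import *
im,c,_=load('w7')
p=onz(c,[(275,171),(397,168),(399,212),(278,214)],14); print(p.round(1), p.mean(0))
print(onz(c,[(460,220),(470,275),(460,250)],0).round(0),onz(c,[(460,220),(470,275)],150).round(0))
t=cam('top'); print(proj(t,[[467,390,14],[467,580,0],[467,520,0]]))
rel([p.mean(0)[0],p.mean(0)[1],60])
E
```

```text
[[445.9 313.9  14. ]
 [432.9 460.1  14. ]
 [487.7 469.9  14. ]
 [500.  318.7  14. ]] [466.62302106 390.6733126   14.        ]
[[497. 556.   0.]
 [576. 585.   0.]
 [540. 564.   0.]] [[452. 476. 150.]
 [497. 492. 150.]]
[[220.5460707  226.9223791 ]
 [173.26164478 226.56353689]
 [188.39064105 226.85521823]]
shift [-0.001   0.0151  0.1111] turn None from [467.  375.5 171.1] [ 3.141e+00 -1.000e-03 -3.065e+00]
```

Emit:
{"method": "send_rows", "body": {
  "commands": [
    [[-0.001,0.015,0.03],-0.01],
    [[-0.001,0.015,0.07],-0.01],
    [[-0.001,0.015,0.105],-0.01],
    [[-0.001,0.015,0.13],-0.01],
    [[-0.001,0.015,0.145],-0.01],
    [[-0.001,0.015,0.154],-0.01],
    [[-0.001,0.015,0.158],-0.01],
    [[-0.001,0.015,0.16],-0.01]
  ]
}}

```text
clock: 9.83
eef_pos: [468.4, 385.2, 12.1]
eef_rot: [-3.141, -0.0, -3.074]
wrist_force: [0.1, 0.5, -0.1]
finger_gap: 50.9
```

Emit:
{"method": "send_rows", "body": {
  "commands": [
    [[0,0,0],0],
    [[0,0,0],0],
    [[0,0,0.001],0],
    [[0,0,0.001],0],
    [[0,0,0.001],0],
    [[0,0,0.001],0],
    [[0,0,0.001],0],
    [[0,0,0.001],0]
  ]
}}

```text
clock: 10.5
eef_pos: [468.5, 385.3, 11.5]
eef_rot: [3.142, 0.0, -3.073]
wrist_force: [0.6, 0.0, -0.5]
finger_gap: 51.0
```

Emit:
{"method": "send_rows", "body": {
  "commands": [
    [[0,0,0],0],
    [[0,0,0],0],
    [[0,0,0],0],
    [[0,0,0],0],
    [[0,0,0],0],
    [[0,0,0],0],
    [[0,0,-0.02],0],
    [[0,0,-0.04],0]
  ],
  "hand": -0.5
}}

```text
clock: 11.17
eef_pos: [467.9, 384.8, 51.0]
eef_rot: [-3.14, -0.002, -3.073]
wrist_force: [-0.2, 0.1, 0.7]
finger_gap: 70.8
```

```bash
python3 - <<'E'
from h import *
im,c=snap('wrist','w8')
print(manip.read_state()['eef_pos'],manip.read_state()['finger_gap'])
save(im,'w8z',(160,130,480,300),2.4)
E
```

```text
[469.6045857  386.13023808  55.88621282] 70.40440394481487
```

Emit:
{"method": "send_rows", "body": {
  "commands": [
    [[0,0,-0.04],0.05],
    [[0,0,-0.08],0.15],
    [[0,0,-0.12],0.27],
    [[0,0,-0.12],0.39],
    [[0,0,-0.12],0.51],
    [[0,0,-0.12],0.63],
    [[0,0,-0.12],0.75],
    [[0,0,-0.12],0.87]
  ],
  "hand": 0.4
}}

```text
clock: 11.88
eef_pos: [468.4, 385.2, 171.5]
eef_rot: [3.141, 0.0, 2.334]
wrist_force: [-0.8, 0.3, -0.4]
finger_gap: 28.4
```

```bash
python3 - <<'E'
from h import *
rel([430,160,172],1.076)
E
```

```text
shift [-0.1362 -0.1834 -0.0006] turn 1.2579 from [468.4 385.2 171.5] [3.141 0.    2.334]
```

Emit:
{"method": "send_rows", "body": {
  "commands": [
    [[-0.017,-0.023,0.0],0.12],
    [[-0.036,-0.048,0.0],0.24],
    [[-0.058,-0.077,0.0],0.36],
    [[-0.08,-0.107,0.0],0.48],
    [[-0.1,-0.135,0.0],0.6],
    [[-0.12,-0.162,0.0],0.72],
    [[-0.136,-0.183,0.0],0.84],
    [[-0.136,-0.183,0.0],0.96]
  ]
}}

```text
clock: 12.55
eef_pos: [431.0, 157.0, 171.7]
eef_rot: [3.141, 0.0, 1.371]
wrist_force: [0.1, 1.3, 0.3]
finger_gap: 28.1
```

Emit:
{"method": "send_rows", "body": {
  "commands": [
    [[0,0,0.0],0.12],
    [[0,0,0.0],0.24],
    [[0,0,0.0],0.3],
    [[0,0,0.0],0.3],
    [[0,0,0.0],0.3],
    [[0,0,0.0],0.3],
    [[0,0,0.0],0.3],
    [[0,0,0.0],0.3]
  ]
}}

```text
clock: 13.22
eef_pos: [431.5, 160.3, 171.4]
eef_rot: [3.142, -0.0, 1.081]
wrist_force: [-0.1, 0.0, 0.5]
finger_gap: 28.6
```

```bash
python3 - <<'E'
from h import *
im,c=snap('wrist','w9')
print(manip.read_state()['eef_pos'],manip.read_state()['eef_rot'],manip.read_state()['finger_gap'])
rel([445,154,110],1.076)
E
```

```text
[431.487488   160.26241572 171.42662606] [-3.14155832e+00  4.11540132e-05  1.08069276e+00] 27.99324640187632
shift [0.0008 0.0149 0.0614] turn 0.0047 from [431.5 160.3 171.4] [-3.142  0.     1.081]
```

```bash
python3 - <<'E'
from h import *
im,c,_=load('w9')
p=onz(c,[(336.5,155),(337,205),(337.5,255)],93); print(p.round(1))
E
```

```text
[[466.7 201.   93. ]
 [445.4 158.9  93. ]
 [422.  112.5  93. ]]
```

```bash
python3 - <<'E'
from h import *
rel([444,155,76],1.08)
E
```

```text
shift [0.0013 0.0135 0.0954] turn 0.0007 from [431.5 160.3 171.4] [-3.142  0.     1.081]
```

Emit:
{"method": "send_rows", "body": {
  "commands": [
    [[0.001,0.0135,0.01],0.0],
    [[0.001,0.0135,0.03],0.0],
    [[0.001,0.0135,0.05],0.0],
    [[0.001,0.0135,0.07],0.0],
    [[0.001,0.0135,0.082],0.0],
    [[0.001,0.0135,0.09],0.0],
    [[0.001,0.0135,0.095],0.0],
    [[0.001,0.0135,0.095],0.0]
  ]
}}

```text
clock: 13.93
eef_pos: [443.7, 154.7, 76.0]
eef_rot: [-3.141, 0.001, 1.08]
wrist_force: [0.1, -0.5, 0.2]
finger_gap: 28.0
```

Emit:
{"method": "send_rows", "body": {
  "commands": [
    [[0,0,0],0],
    [[0,0,0],0],
    [[0,0,0],0],
    [[0,0,0],0],
    [[0,0,0],0],
    [[0,0,0],0],
    [[0,0,0],0],
    [[0,0,0],0]
  ],
  "hand": 1,
  "force": 25
}}

```text
clock: 14.6
eef_pos: [443.6, 155.2, 77.0]
eef_rot: [-3.141, -0.001, 1.08]
wrist_force: [-4.3, 3.4, 5.2]
finger_gap: 9.3
```

```bash
python3 - <<'E'
from h import *
s=manip.read_state();print(s['eef_pos'],s['eef_rot'],s['finger_gap'])
th=np.linspace(0,1.0,9)[1:]
# hinge 168 behind bar; arc displacement
for t in th: print(round(t,3), 'y(+dryer x)',round(.168*(1-np.cos(t))+.004*np.sin(t)*0,4),'z',round(-.168*np.sin(t),4))
E
```

```text
[443.64072618 155.1517889   77.03746388] [-3.14105299e+00 -5.40349384e-04  1.07975709e+00] 9.270674441601
0.125 y(+dryer x) 0.0013 z -0.0209
0.25 y(+dryer x) 0.0052 z -0.0416
0.375 y(+dryer x) 0.0117 z -0.0615
0.5 y(+dryer x) 0.0206 z -0.0805
0.625 y(+dryer x) 0.0318 z -0.0983
0.75 y(+dryer x) 0.0451 z -0.1145
0.875 y(+dryer x) 0.0603 z -0.1289
1.0 y(+dryer x) 0.0772 z -0.1414
```

Emit:
{"method": "send_rows", "body": {
  "commands": [
    [[0,0.0,-0.0105],0],
    [[0,0.001,-0.021],0],
    [[0,0.002,-0.0315],0],
    [[0,0.004,-0.0417],0],
    [[0,0.007,-0.052],0],
    [[0,0.01,-0.062],0],
    [[0,0.014,-0.0716],0],
    [[0,0.0186,-0.081],0]
  ]
}}

```text
clock: 15.27
eef_pos: [459.2, 146.5, 158.6]
eef_rot: [-3.139, 0.0, 1.08]
wrist_force: [-10.6, 7.1, 3.2]
finger_gap: 9.1
```

```bash
python3 - <<'E'
from h import *
s=manip.read_state();print(s['eef_pos'],s['finger_gap'],s['wrist_force'])
f=lambda t:np.array([168*(1-np.cos(t))-4*np.sin(t),168*np.sin(t)+4*(1-np.cos(t))])
for t in np.linspace(.5,1.0,9): print(round(t,3),(f(t)-f(.5)).round(1))
E
```

```text
[459.22943495 146.48474827 158.57437699] 9.1199433781436 [-10.59090132   7.06639539   3.1746321 ]
0.5 [0. 0.]
0.562 [5.1 9.2]
0.625 [10.8 18. ]
0.688 [17.  26.5]
0.75 [23.7 34.6]
0.812 [30.9 42.2]
0.875 [38.6 49.4]
0.938 [46.7 56. ]
1.0 [55.2 62.2]
```

Emit:
{"method": "send_rows", "body": {
  "commands": [
    [[0,0.003,-0.009],0],
    [[0,0.009,-0.018],0],
    [[0,0.015,-0.0265],0],
    [[0,0.0217,-0.0346],0],
    [[0,0.029,-0.042],0],
    [[0,0.0366,-0.0494],0],
    [[0,0.0447,-0.056],0],
    [[0,0.053,-0.062],0]
  ]
}}

```text
clock: 15.93
eef_pos: [506.4, 120.9, 221.8]
eef_rot: [-3.14, 0.0, 1.08]
wrist_force: [-14.9, 1.5, 13.9]
finger_gap: 9.1
```

```bash
python3 - <<'E'
from h import *
s=manip.read_state();print(s['eef_pos'],s['finger_gap'],s['wrist_force'])
im,c=snap('wrist','w10')
im,c=snap('scene','s1')
save(im,'s1z',(250,150,480,290),3.4)
E
```

```text
[506.44331961 120.88198705 221.7885573 ] 9.064592041809998 [-14.85355494   1.52410102  13.88032815]
```

Emit:
{"method": "send_rows", "body": {
  "commands": [
    [[0,0,0],0],
    [[0,0,0],0],
    [[0,0,0],0],
    [[0,0,-0.02],0],
    [[0,0,-0.04],0],
    [[0,0,-0.06],0],
    [[0,0,-0.075],0],
    [[0,0,-0.08],0]
  ],
  "hand": 0.3
}}

```text
clock: 16.7
eef_pos: [507.6, 121.0, 301.8]
eef_rot: [3.139, -0.002, 1.08]
wrist_force: [-0.8, 0.3, 0.4]
finger_gap: 32.9
```

```bash
python3 - <<'E'
from h import *
s=manip.read_state();print(s['eef_pos'],s['finger_gap'],s['wrist_force'])
rel([430,60,300],3.1416)
E
```

```text
[507.57642361 120.95320009 301.84408918] 32.938581832970044 [-0.84710105  0.34826676  0.37715489]
shift [-0.0903 -0.0397  0.0016] turn -2.0619 from [507.6 121.  301.8] [ 3.139e+00 -2.000e-03  1.080e+00]
```

Emit:
{"method": "send_rows", "body": {
  "commands": [
    [[-0.025,-0.011,0.0],-0.08],
    [[-0.05,-0.022,0.0],-0.2],
    [[-0.075,-0.033,0.0],-0.32],
    [[-0.09,-0.04,0.0],-0.44],
    [[-0.09,-0.04,0.0],-0.56],
    [[-0.09,-0.04,0.0],-0.68],
    [[-0.09,-0.04,0.0],-0.8],
    [[-0.09,-0.04,0.0],-0.92]
  ],
  "hand": 1
}}

```text
clock: 17.37
eef_pos: [429.2, 60.3, 298.9]
eef_rot: [-3.141, -0.0, 2.005]
wrist_force: [-0.3, -0.9, 0.1]
finger_gap: 0.2
```

Emit:
{"method": "send_rows", "body": {
  "commands": [
    [[0,0,0.0],-0.12],
    [[0,0,0.0],-0.24],
    [[0,0,0.0],-0.36],
    [[0,0,0.0],-0.48],
    [[0,0,0.0],-0.6],
    [[0,0,0.0],-0.72],
    [[0,0,0.0],-0.84],
    [[0,0,0.0],-0.96]
  ]
}}

```text
clock: 18.03
eef_pos: [429.2, 60.4, 298.8]
eef_rot: [-3.141, -0.001, 2.966]
wrist_force: [-0.1, 0.3, 0.3]
finger_gap: 0.1
```

```bash
python3 - <<'E'
from h import *
s=manip.read_state();print(s['eef_pos'],s['finger_gap'],s['wrist_force'])
rel([450,52,300],3.1416)
im,c=snap('wrist','w11')
im,c=snap('scene','s2'); save(im,'s2z',(250,130,480,270),3.4)
E
```

```text
[429.21201331  60.36060844 298.80850476] 0.08727907046394003 [-0.05155354  0.25417084  0.28461263]
shift [-0.0219 -0.0046 -0.0012] turn -0.176 from [429.2  60.4 298.8] [-3.141e+00 -1.000e-03  2.966e+00]
```

Emit:
{"method": "send_rows", "body": {
  "commands": [
    [[-0.022,-0.0045,0.0],-0.1],
    [[-0.022,-0.0045,0.0],-0.176],
    [[-0.022,-0.0045,0.03],-0.176],
    [[-0.022,-0.0045,0.06],-0.176],
    [[-0.022,-0.0045,0.09],-0.176],
    [[-0.022,-0.0045,0.107],-0.176],
    [[-0.022,-0.0045,0.107],-0.176],
    [[-0.022,-0.0045,0.107],-0.176]
  ]
}}

```text
clock: 18.8
eef_pos: [450.0, 52.0, 192.4]
eef_rot: [-3.142, -0.001, 3.133]
wrist_force: [0.5, -1.3, 0.7]
finger_gap: 0.3
```

```bash
python3 - <<'E'
from h import *
s=manip.read_state();print(s['eef_pos'],s['eef_rot'],s['wrist_force'])
rel([512,19,190],3.1416)
E
```

```text
[450.00725556  52.04598711 192.41592343] [-3.14150434e+00 -1.22694794e-03  3.13281055e+00] [ 0.54389014 -1.31499829  0.69622168]
shift [-0.0623 -0.0325  0.0023] turn -0.0088 from [450.   52.  192.4] [-3.142e+00 -1.000e-03  3.133e+00]
```

Emit:
{"method": "send_rows", "body": {
  "commands": [
    [[-0.01,-0.005,0.0],0.0],
    [[-0.02,-0.0105,0.0],0.0],
    [[-0.03,-0.0155,0.0],0.0],
    [[-0.038,-0.0197,0.0],0.0],
    [[-0.045,-0.0235,0.0],0.0],
    [[-0.052,-0.027,0.0],0.0],
    [[-0.058,-0.03,0.0],0.0],
    [[-0.062,-0.0325,0.0],0.0]
  ]
}}

```text
clock: 19.47
eef_pos: [512.7, 18.8, 192.4]
eef_rot: [-3.142, 0.0, 3.136]
wrist_force: [-1.9, 2.3, 1.6]
finger_gap: 0.1
```

```bash
python3 - <<'E'
from h import *
s=manip.read_state();print(s['eef_pos'],s['eef_rot'],s['wrist_force'])
im,c=snap('scene','s3'); save(im,'s3z',(250,130,480,270),3.4)
E
```

```text
[512.70995233  18.81419076 192.35574442] [-3.14155448e+00  5.10661923e-05  3.13557966e+00] [-1.87765196  2.26106887  1.59406725]
```

Emit:
{"method": "send_rows", "body": {
  "commands": [
    [[-0.003,-0.0016,0.0],0.0],
    [[-0.006,-0.0032,0.0],0.0],
    [[-0.009,-0.0049,0.0],0.0],
    [[-0.012,-0.0065,0.0],0.0],
    [[-0.015,-0.0081,0.0],0.0],
    [[-0.017,-0.0092,0.0],0.0],
    [[-0.019,-0.0103,0.0],0.0],
    [[-0.02,-0.0108,0.0],0.0]
  ]
}}

```text
clock: 20.18
eef_pos: [531.6, 8.5, 192.4]
eef_rot: [3.141, -0.001, 3.136]
wrist_force: [-10.6, 4.7, 6.0]
finger_gap: 0.6
```

Emit:
{"method": "send_rows", "body": {
  "commands": [
    [[-0.001,-0.0005,0.0],0.0],
    [[-0.002,-0.0011,0.0],0.0],
    [[-0.003,-0.0016,0.0],0.0],
    [[-0.004,-0.0021,0.0],0.0],
    [[-0.004,-0.0021,0.0],0.0],
    [[-0.004,-0.0021,0.0],0.0],
    [[-0.004,-0.0021,0.0],0.0],
    [[-0.004,-0.0021,0.0],0.0]
  ]
}}

```text
clock: 20.85
eef_pos: [532.2, 8.2, 192.3]
eef_rot: [3.138, -0.01, 3.137]
wrist_force: [-36.6, 16.0, 17.9]
finger_gap: 0.3
```

```bash
python3 - <<'E'
from h import *
s=manip.read_state();print(s['eef_pos'],s['eef_rot'],s['wrist_force'])
im,c=snap('scene','s4'); save(im,'s4z',(250,130,480,270),3.4)
E
```

```text
[532.2150314    8.19862605 192.32686485] [ 3.13827232 -0.00967142  3.13668001] [-36.59268975  15.97038645  17.87950949]
```

Emit:
{"method": "send_rows", "body": {
  "commands": [
    [[0.02,0.01,0.0],0.0],
    [[0.04,0.02,0.0],0.0],
    [[0.07,0.03,0.0],0.0],
    [[0.1,0.02,0.0],0.0],
    [[0.12,-0.01,0.0],0.05],
    [[0.12,-0.05,0.0],0.1],
    [[0.12,-0.09,0.0],0.16],
    [[0.12,-0.13,0.0],0.21]
  ],
  "hand": -0.5
}}

```text
clock: 21.57
eef_pos: [414.8, -124.8, 193.0]
eef_rot: [-3.141, 0.002, 2.924]
wrist_force: [0.3, -0.3, 0.3]
finger_gap: 50.0
```

```bash
python3 - <<'E'
from h import *
s=manip.read_state();print(s['eef_pos'],s['eef_rot'],s['wrist_force'])
rel([443.6,-266.3,120],2.924)
im,c=snap('scene','s5'); save(im,'s5z',(250,130,480,270),3.4)
im,c=snap('wrist','w12')
E
```

```text
[ 414.79167177 -124.8135413   192.95753212] [-3.14117957e+00  1.60174601e-03  2.92365369e+00] [ 0.32900181 -0.27145451  0.33277972]
shift [-0.0586 -0.1319  0.0731] turn -0.0003 from [ 414.8 -124.8  193. ] [-3.141e+00  2.000e-03  2.924e+00]
```

Emit:
{"method": "send_rows", "body": {
  "commands": [
    [[-0.01,-0.03,0.01],0.0],
    [[-0.02,-0.06,0.02],0.0],
    [[-0.035,-0.09,0.04],0.0],
    [[-0.05,-0.12,0.06],0.0],
    [[-0.059,-0.132,0.073],0.0],
    [[-0.059,-0.132,0.073],0.0],
    [[-0.059,-0.132,0.073],0.0],
    [[-0.059,-0.132,0.073],0.0]
  ]
}}

```text
clock: 22.33
eef_pos: [444.7, -264.0, 120.0]
eef_rot: [-3.141, 0.0, 2.927]
wrist_force: [0.6, -0.4, -0.0]
finger_gap: 70.6
```

```bash
python3 - <<'E'
from h import *
s=manip.read_state();print(s['eef_pos'],s['eef_rot'],s['wrist_force'])
im,c=snap('wrist','w13')
E
```

```text
[ 444.69779282 -263.96733262  119.95319834] [-3.14145991e+00  4.10543408e-04  2.92654744e+00] [ 0.58078435 -0.38194321 -0.03404239]
```

```bash
python3 - <<'E'
from h import *
im,c,_=load('w13')
print(proj(c,boxc(443.6,-266.3,.218,3,(56,36,36))).round(0).tolist())
rel([443.6,-266.3,9],2.924)
E
```

```text
[[294.0, 183.0], [290.0, 190.0], [294.0, 215.0], [291.0, 226.0], [346.0, 183.0], [349.0, 190.0], [345.0, 215.0], [348.0, 226.0]]
shift [ 0.0008 -0.0026  0.1113] turn 0.0029 from [ 444.8 -263.9  120.3] [-3.141e+00  1.000e-03  2.927e+00]
```

Emit:
{"method": "send_rows", "body": {
  "commands": [
    [[0.001,-0.0025,0.025],0.003],
    [[0.001,-0.0025,0.05],0.003],
    [[0.001,-0.0025,0.075],0.003],
    [[0.001,-0.0025,0.09],0.003],
    [[0.001,-0.0025,0.1],0.003],
    [[0.001,-0.0025,0.107],0.003],
    [[0.001,-0.0025,0.111],0.003],
    [[0.001,-0.0025,0.111],0.003]
  ]
}}

```text
clock: 23.05
eef_pos: [443.2, -266.8, 8.7]
eef_rot: [-3.141, 0.0, 2.923]
wrist_force: [-0.7, -1.6, 0.2]
finger_gap: 70.8
```

Emit:
{"method": "send_rows", "body": {
  "commands": [
    [[0,0,0],0],
    [[0,0,0],0],
    [[0,0,0],0],
    [[0,0,0],0],
    [[0,0,0],0],
    [[0,0,0],0],
    [[0,0,0],0],
    [[0,0,0],0]
  ],
  "hand": 1,
  "force": 12
}}

```text
clock: 23.72
eef_pos: [443.3, -267.2, 9.2]
eef_rot: [-3.141, 0.001, 2.923]
wrist_force: [-0.3, 1.0, 6.7]
finger_gap: 56.1
```

Emit:
{"method": "send_rows", "body": {
  "commands": [
    [[0,0,-0.01],0],
    [[0,0,-0.022],0],
    [[0,0,-0.035],0],
    [[0,0,-0.045],0],
    [[0,0,-0.05],0],
    [[0,0,-0.05],0],
    [[0,0,-0.05],0],
    [[0,0,-0.05],0]
  ]
}}

```text
clock: 24.38
eef_pos: [442.7, -266.7, 57.9]
eef_rot: [3.141, -0.001, 2.923]
wrist_force: [0.5, 0.7, -0.3]
finger_gap: 55.9
```

```bash
python3 - <<'E'
from h import *
s=manip.read_state();print(s['eef_pos'],s['eef_rot'],s['wrist_force'],s['finger_gap'])
im,c=snap('wrist','w14')
rel([425,-180,59],2.924);rel([448,-83,59],2.54)
E
```

```text
[ 442.70211647 -266.72236381   57.90959397] [ 3.14124241e+00 -8.17122626e-04  2.92277938e+00] [ 0.50417519  0.71974608 -0.34615265] 55.93272976308517
shift [ 0.0361  0.0808 -0.0011] turn -0.0012 from [ 442.7 -266.7   57.8] [ 3.141e+00 -1.000e-03  2.923e+00]
shift [ 0.0347  0.1805 -0.0011] turn 0.3828 from [ 442.7 -266.7   57.8] [ 3.141e+00 -1.000e-03  2.923e+00]
```

Emit:
{"method": "send_rows", "body": {
  "commands": [
    [[0.015,0.025,0],0],
    [[0.028,0.055,0],0],
    [[0.036,0.085,0],0.0],
    [[0.036,0.115,0],0.05],
    [[0.036,0.145,0],0.15],
    [[0.035,0.17,0],0.27],
    [[0.035,0.18,0],0.36],
    [[0.035,0.18,0],0.383]
  ]
}}

```text
clock: 25.1
eef_pos: [447.9, -81.8, 58.0]
eef_rot: [-3.141, -0.001, 2.538]
wrist_force: [-0.1, -0.6, -0.7]
finger_gap: 55.4
```

Emit:
{"method": "send_rows", "body": {
  "commands": [
    [[0,0,0.01],0],
    [[0,0,0.022],0],
    [[0,0,0.034],0.0],
    [[0,0,0.042],0],
    [[0,0,0.047],0],
    [[0,0,0.05],0],
    [[0,0,0.05],0],
    [[0,0,0.05],0]
  ]
}}

```text
clock: 25.77
eef_pos: [448.0, -83.8, 8.6]
eef_rot: [3.142, 0.0, 2.54]
wrist_force: [-0.3, 0.5, -0.6]
finger_gap: 55.6
```

```bash
python3 - <<'E'
from h import *
s=manip.read_state();print(s['eef_pos'],s['eef_rot'],s['wrist_force'],s['finger_gap'])
im,c=snap('wrist','w15')
E
```

```text
[447.96767717 -83.82372431   8.58793087] [3.14155279e+00 1.64938532e-04 2.53999984e+00] [-0.31954971  0.51179665 -0.57060256] 55.63031074755848
```

Emit:
{"method": "send_rows", "body": {
  "commands": [
    [[0,0,0.001],0],
    [[0,0,0.002],0],
    [[0,0,0.003],0.0],
    [[0,0,0.003],0],
    [[0,0,0.003],0],
    [[0,0,0.003],0],
    [[0,0,0.003],0],
    [[0,0,0.003],0]
  ]
}}

```text
clock: 26.48
eef_pos: [448.2, -83.7, 5.9]
eef_rot: [3.141, 0.001, 2.54]
wrist_force: [-1.7, -0.6, 5.3]
finger_gap: 55.9
```

Emit:
{"method": "send_rows", "body": {
  "commands": [
    [[0,0,0],0],
    [[0,0,0],0],
    [[0,0,0],0.0],
    [[0,0,0],0],
    [[0,0,0],0],
    [[0,0,-0.03],0],
    [[0,0,-0.06],0],
    [[0,0,-0.08],0]
  ],
  "hand": -0.6
}}

```text
clock: 27.15
eef_pos: [448.2, -83.7, 87.5]
eef_rot: [3.141, 0.001, 2.54]
wrist_force: [0.9, -0.2, -0.0]
finger_gap: 75.5
```

```bash
python3 - <<'E'
from h import *
s=manip.read_state();print(s['eef_pos'],s['eef_rot'],s['wrist_force'],s['finger_gap'])
im,c=snap('wrist','w16');save(im,'w16z',(180,150,460,300),2.8)
print(proj(c,boxc(448,-83.8,.6,0,(56,36,36))).round(0).tolist())
E
```

```text
[448.23199591 -83.6855476   87.541819  ] [3.14117516e+00 1.14233142e-03 2.53979404e+00] [ 0.90867125 -0.18198543 -0.0119862 ] 75.452501864995
[[293.0, 190.0], [289.0, 199.0], [294.0, 225.0], [290.0, 238.0], [351.0, 190.0], [355.0, 199.0], [350.0, 225.0], [354.0, 238.0]]
```

Emit:
{"method": "send_rows", "body": {
  "commands": [
    [[0,0,0],0.12],
    [[0,0,0],0.24],
    [[0,0,0],0.36],
    [[0,0,0],0.48],
    [[0,0,0],0.6],
    [[0,0,0],0.72],
    [[0,0,0],0.84],
    [[0,0,0],0.96]
  ],
  "hand": -0.3
}}

```text
clock: 27.87
eef_pos: [447.8, -83.6, 85.2]
eef_rot: [-3.141, -0.0, 1.574]
wrist_force: [-0.7, 0.1, 0.2]
finger_gap: 60.8
```

Emit:
{"method": "send_rows", "body": {
  "commands": [
    [[0,0,0],0.12],
    [[0,0,0],0.24],
    [[0,0,0],0.36],
    [[0,0,0],0.48],
    [[0,0,0],0.6],
    [[0,0,0],0.609],
    [[0,0,0],0.609],
    [[0,0,0],0.609]
  ]
}}

```text
clock: 28.53
eef_pos: [447.8, -83.6, 85.3]
eef_rot: [-3.141, 0.0, 0.975]
wrist_force: [-0.6, -0.2, 0.4]
finger_gap: 60.9
```

```bash
python3 - <<'E'
from h import *
s=manip.read_state();print(s['eef_pos'],s['eef_rot'],s['wrist_force'],s['finger_gap'])
im,c=snap('wrist','w17');save(im,'w17z',(180,130,460,300),2.8)
print(proj(c,boxc(448,-83.8,.6,0,(56,36,36))).round(0).tolist())
rel([437.8,-98.7,14],.971)
E
```

```text
[447.82827516 -83.59257503  85.3226648 ] [-3.14143451e+00  8.67905795e-05  9.74765396e-01] [-0.57994742 -0.24231768  0.40180212] 60.85076660529673
[[306.0, 235.0], [303.0, 250.0], [342.0, 235.0], [344.0, 250.0], [305.0, 180.0], [302.0, 188.0], [343.0, 180.0], [346.0, 188.0]]
shift [-0.0182  0.0002  0.0714] turn 0.0032 from [447.9 -83.6  85.4] [-3.142  0.     0.974]
```

Emit:
{"method": "send_rows", "body": {
  "commands": [
    [[-0.018,0,0.02],0.003],
    [[-0.018,0,0.04],0.003],
    [[-0.018,0,0.055],0.003],
    [[-0.018,0,0.065],0.003],
    [[-0.018,0,0.07],0.003],
    [[-0.018,0,0.0715],0.003],
    [[-0.018,0,0.0715],0.003],
    [[-0.018,0,0.0715],0.003]
  ]
}}

```text
clock: 29.25
eef_pos: [438.1, -98.5, 14.6]
eef_rot: [3.141, -0.0, 0.968]
wrist_force: [0.1, 0.0, -0.0]
finger_gap: 61.1
```

Emit:
{"method": "send_rows", "body": {
  "commands": [
    [[0,0,0],0],
    [[0,0,0],0],
    [[0,0,0],0],
    [[0,0,0],0],
    [[0,0,0],0],
    [[0,0,0],0],
    [[0,0,0],0],
    [[0,0,0],0]
  ],
  "hand": 1,
  "force": 4
}}

```text
clock: 29.92
eef_pos: [437.8, -98.5, 14.1]
eef_rot: [3.141, -0.0, 0.968]
wrist_force: [-1.3, 0.8, 4.8]
finger_gap: 35.8
```

```bash
python3 - <<'E'
from h import *
s=manip.read_state();print(s['eef_pos'],s['eef_rot'],s['wrist_force'],s['finger_gap'])
L,h=46,25
f=lambda t:np.array([-L*np.cos(t)+h*np.sin(t)+L,L*np.sin(t)+h*np.cos(t)-h])
for t in np.linspace(0,np.pi/2,17)[1:]: print(round(t,3),f(t).round(1))
E
```

```text
[437.80944131 -98.47608445  14.12562462] [ 3.14140750e+00 -6.64364947e-05  9.67806308e-01] [-1.338758    0.84893037  4.83630443] 35.79477599494488
0.098 [2.7 4.4]
0.196 [5.8 8.5]
0.295 [ 9.2 12.3]
0.393 [13.1 15.7]
0.491 [17.2 18.7]
0.589 [21.6 21.3]
0.687 [26.3 23.5]
0.785 [31.2 25.2]
0.884 [36.1 26.4]
0.982 [41.2 27.1]
1.08 [46.4 27.4]
1.178 [51.5 27.1]
1.276 [56.6 26.3]
1.374 [61.5 25. ]
1.473 [66.4 23.2]
1.571 [71. 21.]
```

First half of the arc, then look.

Emit:
{"method": "send_rows", "body": {
  "commands": [
    [[0.003,0,-0.0044],0],
    [[0.006,0,-0.0085],0],
    [[0.009,0,-0.0123],0],
    [[0.013,0,-0.0157],0],
    [[0.017,0,-0.0187],0],
    [[0.0215,0,-0.0213],0],
    [[0.0265,0,-0.0235],0],
    [[0.031,0,-0.0252],0]
  ]
}}

```text
clock: 30.58
eef_pos: [455.6, -72.4, 39.4]
eef_rot: [3.141, -0.0, 0.968]
wrist_force: [-0.1, 0.8, -0.5]
finger_gap: 36.2
```

```bash
python3 - <<'E'
from h import *
s=manip.read_state();print(s['eef_pos'],s['eef_rot'],s['wrist_force'],s['finger_gap'])
im,c=snap('wrist','w18');save(im,'w18z',(180,130,460,300),2.8)
im,c=snap('scene','s6');save(im,'s6z',(300,190,440,270),5)
E
```

```text
[455.64298108 -72.44648036  39.40080105] [ 3.14145646e+00 -6.19634864e-05  9.67891860e-01] [-0.09810049  0.84156168 -0.48879071] 36.214913311614644
```

Emit:
{"method": "send_rows", "body": {
  "commands": [
    [[0,0,0.006],0],
    [[0,0,0.013],0],
    [[0,0,0.019],0],
    [[0,0,0.023],0],
    [[0,0,0.025],0],
    [[0,0,0.0255],0],
    [[0,0,0.0255],0],
    [[0,0,0.0255],0]
  ]
}}

```text
clock: 31.35
eef_pos: [455.4, -73.0, 13.7]
eef_rot: [3.141, -0.0, 0.968]
wrist_force: [0.6, 1.1, -0.3]
finger_gap: 35.8
```

Emit:
{"method": "send_rows", "body": {
  "commands": [
    [[0,0,0],0],
    [[0,0,0],0],
    [[0,0,0],0],
    [[0.01,0,0.0],0],
    [[0.02,0,0.001],0],
    [[0.03,0,0.003],0],
    [[0.03,0,0.004],0],
    [[0.03,0,0.004],0]
  ],
  "hand": -0.1
}}

```text
clock: 32.02
eef_pos: [472.4, -47.5, 9.2]
eef_rot: [-3.141, 0.0, 0.969]
wrist_force: [-0.4, -1.4, -0.6]
finger_gap: 51.5
```

```bash
python3 - <<'E'
from h import *
s=manip.read_state();print(s['eef_pos'],s['eef_rot'],s['wrist_force'],s['finger_gap'])
im,c=snap('wrist','w19');save(im,'w19z',(180,130,460,300),2.8)
E
```

```text
[472.37466237 -47.4503883    9.19749177] [-3.14099228e+00  2.89204490e-04  9.69288543e-01] [-0.37388969 -1.43141031 -0.60691953] 51.48599869856171
```

Emit:
{"method": "send_rows", "body": {
  "commands": [
    [[0,0,0],0],
    [[0,0,0],0],
    [[0,0,0],0],
    [[0,0,0],0],
    [[0,0,0],0],
    [[0,0,-0.005],0],
    [[0,0,-0.015],0],
    [[0,0,-0.03],0]
  ],
  "hand": 1,
  "force": 10
}}

```text
clock: 32.73
eef_pos: [471.8, -48.2, 39.9]
eef_rot: [-3.14, 0.001, 0.968]
wrist_force: [-0.5, -0.2, -0.6]
finger_gap: 35.8
```

```bash
python3 - <<'E'
from h import *
s=manip.read_state();print(s['eef_pos'],s['eef_rot'],s['wrist_force'],s['finger_gap'])
rel([430,-60,90],2.646)
rel([430,140,90],2.646)
E
```

```text
[471.79826996 -48.15335263  39.91645944] [-3.14013415e+00  6.26945011e-04  9.67714258e-01] [-0.46155393 -0.2314848  -0.58667361] 35.8326681889752
shift [-0.0335 -0.0278 -0.05  ] turn -1.6783 from [471.8 -48.2  39.9] [-3.14e+00  1.00e-03  9.68e-01]
shift [ 0.1312 -0.1412 -0.05  ] turn -1.6783 from [471.8 -48.2  39.9] [-3.14e+00  1.00e-03  9.68e-01]
```

Emit:
{"method": "send_rows", "body": {
  "commands": [
    [[-0.012,-0.01,-0.02],-0.06],
    [[-0.022,-0.02,-0.04],-0.16],
    [[0.0,-0.045,-0.05],-0.28],
    [[0.025,-0.065,-0.05],-0.4],
    [[0.05,-0.085,-0.05],-0.52],
    [[0.08,-0.105,-0.05],-0.64],
    [[0.105,-0.125,-0.05],-0.76],
    [[0.131,-0.141,-0.05],-0.88]
  ]
}}

```text
clock: 33.4
eef_pos: [430.0, 141.4, 90.7]
eef_rot: [3.141, -0.0, 1.854]
wrist_force: [0.1, 0.2, 0.4]
finger_gap: 35.7
```

Emit:
{"method": "send_rows", "body": {
  "commands": [
    [[0,0,0],-0.12],
    [[0,0,0],-0.24],
    [[0,0,0],-0.36],
    [[0,0,0],-0.48],
    [[0,0,0],-0.6],
    [[0,0,0],-0.72],
    [[0,0,0],-0.798],
    [[0,0,0],-0.798]
  ]
}}

```text
clock: 34.07
eef_pos: [430.6, 139.7, 90.5]
eef_rot: [3.141, 0.001, 2.65]
wrist_force: [0.4, 0.0, 0.2]
finger_gap: 35.9
```

```bash
python3 - <<'E'
from h import *
s=manip.read_state();print(s['eef_pos'],s['eef_rot'],s['wrist_force'],s['finger_gap'])
im,c=snap('wrist','w20')
E
```

```text
[430.60601307 139.67271772  90.53425394] [3.14102352e+00 6.69828927e-04 2.64956113e+00] [0.41965298 0.01432067 0.22398847] 35.93071746311493
```

```bash
cat >> h.py <<'E'
DX,DY,DPH=542.7,129.8,-0.495
def tod(p):
    p=np.atleast_2d(p); c,s=np.cos(DPH),np.sin(DPH); d=p[:,:2]-[DX,DY]; return np.c_[c*d[:,0]+s*d[:,1],-s*d[:,0]+c*d[:,1],p[:,2:]]
def fromd(x,y,z=0):
    c,s=np.cos(DPH),np.sin(DPH); return np.array([DX+c*x-s*y,DY+s*x+c*y,z])
E
python3 - <<'E'
from h import *
im,c,_=load('w20'); save(im,'w20z',(220,200,470,330),3.1)
for r in(248,250,262,274):
    print(r,tod(onz(c,[(240,r),(440,r)],0)).round(1).tolist(),tod(onz(c,[(240,r),(440,r)],31)).round(1).tolist())
print(tod(manip.read_state()['eef_pos'].reshape(1,3)))
E
```

```text
248 [[-58.4, -130.0, 0.0], [-58.7, 78.3, 0.0]] [[-72.5, -120.1, 31.0], [-72.8, 64.2, 31.0]]
250 [[-56.2, -130.1, 0.0], [-56.5, 78.6, 0.0]] [[-70.5, -120.3, 31.0], [-70.7, 64.4, 31.0]]
262 [[-42.4, -131.2, 0.0], [-42.7, 80.1, 0.0]] [[-58.3, -121.2, 31.0], [-58.6, 65.8, 31.0]]
274 [[-28.3, -132.2, 0.0], [-28.6, 81.7, 0.0]] [[-45.8, -122.1, 31.0], [-46.1, 67.2, 31.0]]
[[-103.3722486   -44.54587281   90.40028172]]
```

```bash
python3 - <<'E'
from h import *
p=fromd(-85,0,46);print(p)
rel(p,2.646)
E
```

```text
[467.90265966 170.17769036  46.        ]
shift [-0.0182  0.0446  0.0444] turn -0.0017 from [430.6 139.7  90.4] [3.141e+00 1.000e-03 2.644e+00]
```

Emit:
{"method": "send_rows", "body": {
  "commands": [
    [[0,0.02,0],0],
    [[0,0.0446,0],0],
    [[-0.01,0.0446,0.01],0],
    [[-0.0182,0.0446,0.02],0],
    [[-0.0182,0.0446,0.035],0],
    [[-0.0182,0.0446,0.0445],0],
    [[-0.0182,0.0446,0.0445],0],
    [[-0.0182,0.0446,0.0445],0]
  ],
  "force": 5
}}

```text
clock: 34.78
eef_pos: [467.5, 170.2, 45.3]
eef_rot: [-3.141, -0.001, 2.644]
wrist_force: [-0.6, -0.6, -1.3]
finger_gap: 35.7
```

```bash
python3 - <<'E'
from h import *
s=manip.read_state();print(s['eef_pos'],s['eef_rot'],s['wrist_force'],s['finger_gap'],tod(s['eef_pos'].reshape(1,3)))
im,c=snap('scene','s7');save(im,'s7z',(260,170,380,240),6)
E
```

```text
[467.46457915 170.20574013  45.30342048] [-3.14110586e+00 -5.17257047e-04  2.64444736e+00] [-0.56128415 -0.56009183 -1.33546529] 35.72048096278089 [[-85.39882167  -0.18341919  45.30342048]]
```

Emit:
{"method": "send_rows", "body": {
  "commands": [
    [[0,0,0.003],0],
    [[0,0,0.006],0],
    [[0,0,0.009],0],
    [[0,0,0.012],0],
    [[0,0,0.015],0],
    [[0,0,0.018],0],
    [[0,0,0.02],0],
    [[0,0,0.02],0]
  ],
  "force": 4
}}

```text
clock: 35.5
eef_pos: [467.5, 170.1, 24.7]
eef_rot: [-3.141, -0.0, 2.646]
wrist_force: [0.1, 0.4, -0.1]
finger_gap: 36.0
```

```bash
python3 - <<'E'
from h import *
s=manip.read_state();print(s['eef_pos'],s['eef_rot'],s['wrist_force'],s['finger_gap'],tod(s['eef_pos'].reshape(1,3)))
im,c=snap('scene','s8');save(im,'s8z',(260,170,380,240),6)
im,c=snap('wrist','w21');save(im,'w21z',(220,170,470,330),3.1)
E
```

```text
[467.5372404  170.14834943  24.65774403] [-3.14109602e+00 -3.80024865e-04  2.64581736e+00] [ 0.06198488  0.35041253 -0.13395252] 36.037735964207556 [[-85.30761965  -0.19940482  24.65774403]]
```

Emit:
{"method": "send_rows", "body": {
  "commands": [
    [[0,0,0.003],0],
    [[0,0,0.006],0],
    [[0,0,0.009],0],
    [[0,0,0.012],0],
    [[0,0,0.0145],0],
    [[0,0,0.0165],0],
    [[-0.001,0,0.018],0],
    [[-0.0015,0,0.018],0]
  ]
}}

```text
clock: 36.27
eef_pos: [468.8, 169.6, 6.9]
eef_rot: [-3.141, -0.001, 2.646]
wrist_force: [-3.9, 3.3, 2.7]
finger_gap: 35.7
```

```bash
python3 - <<'E'
from h import *
s=manip.read_state();print(s['eef_pos'],s['eef_rot'],s['wrist_force'],s['finger_gap'],tod(s['eef_pos'].reshape(1,3)))
im,c=snap('scene','s9');save(im,'s9z',(260,170,380,240),6)
im,c=snap('wrist','w22');save(im,'w22z',(220,170,470,330),3.1)
E
```

```text
[468.79192622 169.56908691   6.85010517] [-3.14129411e+00 -6.28477295e-04  2.64579732e+00] [-3.9129004   3.32843272  2.67236471] 35.73351969260197 [[-83.92836736  -0.11312223   6.85010517]]
```

```bash
python3 - <<'E'
from h import *
im,c,st=load('w22'); cs=load('s9')[1]; p=st['eef_pos']; d0=tod(p.reshape(1,3))[0]
for th in (45,55,65,75,85):
    t=np.radians(th); out=[]
    for a,q in((-16,13),(-16,-23),(40,13),(40,-23)):
        u=d0[0]+a*np.cos(t)-q*np.sin(t); z=p[2]+13.4+a*np.sin(t)+q*np.cos(t)
        for y in(-18,18): out.append(fromd(u,d0[1]+y,z))
    out=np.array(out); w=(proj(c,out)-[220,170])*3.1; s=(proj(cs,out)-[260,170])*6
    print(th,'zmin',out[:,2].min().round(1)); print('  w',w.round(0).tolist()); print('  s',s.round(0).tolist())
E
```

```text
45 zmin -7.3
  w [[227.0, 155.0], [404.0, 155.0], [241.0, 222.0], [392.0, 222.0], [211.0, 448.0], [421.0, 448.0], [230.0, 475.0], [403.0, 474.0]]
  s [[112.0, 236.0], [94.0, 211.0], [153.0, 265.0], [135.0, 240.0], [171.0, 166.0], [152.0, 143.0], [212.0, 196.0], [192.0, 172.0]]
55 zmin -6.0
  w [[229.0, 153.0], [402.0, 152.0], [241.0, 242.0], [392.0, 242.0], [207.0, 424.0], [424.0, 423.0], [225.0, 488.0], [407.0, 488.0]]
  s [[113.0, 241.0], [95.0, 216.0], [160.0, 261.0], [142.0, 236.0], [160.0, 164.0], [141.0, 140.0], [207.0, 186.0], [187.0, 162.0]]
65 zmin -3.9
  w [[231.0, 153.0], [401.0, 153.0], [241.0, 263.0], [392.0, 263.0], [205.0, 391.0], [426.0, 391.0], [221.0, 496.0], [411.0, 495.0]]
  s [[115.0, 245.0], [97.0, 220.0], [167.0, 257.0], [148.0, 232.0], [149.0, 163.0], [130.0, 140.0], [201.0, 177.0], [181.0, 153.0]]
75 zmin -1.1
  w [[232.0, 157.0], [399.0, 157.0], [240.0, 284.0], [393.0, 283.0], [203.0, 352.0], [428.0, 351.0], [216.0, 495.0], [415.0, 495.0]]
  s [[118.0, 249.0], [100.0, 224.0], [173.0, 252.0], [154.0, 227.0], [137.0, 165.0], [119.0, 142.0], [192.0, 169.0], [173.0, 146.0]]
85 zmin 2.4
  w [[234.0, 163.0], [398.0, 163.0], [239.0, 304.0], [393.0, 304.0], [202.0, 308.0], [428.0, 307.0], [212.0, 486.0], [420.0, 485.0]]
  s [[122.0, 252.0], [104.0, 227.0], [178.0, 246.0], [159.0, 221.0], [126.0, 169.0], [107.0, 145.0], [182.0, 163.0], [163.0, 140.0]]
```

Emit:
{"method": "send_rows", "body": {
  "commands": [
    [[-0.001,0,0.0],0],
    [[-0.002,0,0.0],0],
    [[-0.003,0,0.0],0],
    [[-0.004,0,0],0],
    [[-0.005,0,0],0],
    [[-0.006,0,0],0],
    [[-0.007,0,0],0],
    [[-0.008,0,0],0]
  ]
}}

```text
clock: 37.03
eef_pos: [475.6, 165.8, 6.9]
eef_rot: [-3.141, -0.001, 2.646]
wrist_force: [-4.0, 2.7, 2.1]
finger_gap: 35.7
```

```bash
python3 - <<'E'
from h import *
s=manip.read_state();print(s['eef_pos'],s['eef_rot'],s['wrist_force'],s['finger_gap'],tod(s['eef_pos'].reshape(1,3)))
im,c=snap('scene','s10');save(im,'s10z',(260,170,380,240),6)
im,c=snap('wrist','w23');save(im,'w23z',(220,170,470,330),3.1)
E
```

```text
[475.64933557 165.8209466    6.93499152] [-3.14117060e+00 -9.55621311e-04  2.64585787e+00] [-3.96989102  2.74484074  2.08918386] 35.734234705371755 [[-76.11357642  -0.15388193   6.93499152]]
```

Emit:
{"method": "send_rows", "body": {
  "commands": [
    [[0,0,0],0],
    [[0,0,0],0],
    [[0,0,0],0],
    [[0,0,0],0],
    [[0,0,0],0],
    [[0,0,0],0],
    [[0,0,0],0],
    [[0,0,0],0]
  ],
  "hand": 0.08
}}

```text
clock: 37.8
eef_pos: [476.0, 165.7, 7.1]
eef_rot: [-3.142, -0.0, 2.646]
wrist_force: [0.5, 0.3, -0.1]
finger_gap: 43.7
```

```bash
python3 - <<'E'
from h import *
s=manip.read_state();print(s['eef_pos'],s['eef_rot'],s['wrist_force'],s['finger_gap'],tod(s['eef_pos'].reshape(1,3)))
im,c=snap('scene','s11');save(im,'s11z',(260,170,380,240),6)
im,c=snap('wrist','w24');save(im,'w24z',(220,170,470,330),3.1)
E
```

```text
[476.04137205 165.68143895   7.14040504] [-3.14158021e+00 -2.09443074e-06  2.64580251e+00] [ 0.4585998   0.31845007 -0.10033806] 43.66686376925053 [[-75.70232604  -0.09041457   7.14040504]]
```

```bash
python3 - <<'E'
from h import *
im,c,st=load('w24'); cs=load('s11')[1]
for th in (38,42,46,50,54,58):
    t=np.radians(th); out=[]; uc=-31/np.tan(t)
    for a,q in((0,36),(0,0),(56,36),(56,0)):
        u=-60+uc+a*np.cos(t)-q*np.sin(t); z=a*np.sin(t)+q*np.cos(t)
        for y in(-18,18): out.append(fromd(u,y,z))
    out=np.array(out); w=(proj(c,out)-[220,170])*3.1; s=(proj(cs,out)-[260,170])*6
    print(th,'uc',round(uc,1)); print('  w',w.round(0).tolist()); print('  s',s.round(0).tolist())
E
```

```text
38 uc -39.7
  w [[218.0, 40.0], [413.0, 40.0], [235.0, 114.0], [397.0, 113.0], [203.0, 354.0], [428.0, 354.0], [225.0, 376.0], [407.0, 376.0]]
  s [[83.0, 226.0], [66.0, 201.0], [120.0, 261.0], [103.0, 235.0], [150.0, 162.0], [132.0, 139.0], [187.0, 197.0], [167.0, 174.0]]
42 uc -34.4
  w [[219.0, 56.0], [412.0, 56.0], [236.0, 136.0], [396.0, 136.0], [202.0, 363.0], [429.0, 363.0], [224.0, 397.0], [408.0, 397.0]]
  s [[89.0, 227.0], [71.0, 203.0], [129.0, 259.0], [111.0, 234.0], [152.0, 160.0], [133.0, 136.0], [191.0, 192.0], [171.0, 169.0]]
46 uc -29.9
  w [[221.0, 68.0], [410.0, 68.0], [236.0, 155.0], [396.0, 155.0], [201.0, 367.0], [430.0, 367.0], [223.0, 414.0], [410.0, 413.0]]
  s [[93.0, 229.0], [75.0, 204.0], [136.0, 258.0], [117.0, 233.0], [151.0, 158.0], [133.0, 135.0], [193.0, 188.0], [174.0, 164.0]]
50 uc -26.0
  w [[222.0, 77.0], [409.0, 77.0], [237.0, 172.0], [396.0, 171.0], [200.0, 366.0], [431.0, 366.0], [222.0, 427.0], [411.0, 426.0]]
  s [[97.0, 231.0], [79.0, 207.0], [142.0, 256.0], [123.0, 231.0], [150.0, 157.0], [132.0, 134.0], [195.0, 183.0], [175.0, 160.0]]
54 uc -22.5
  w [[224.0, 85.0], [408.0, 84.0], [237.0, 186.0], [395.0, 186.0], [200.0, 361.0], [431.0, 361.0], [220.0, 437.0], [412.0, 436.0]]
  s [[100.0, 234.0], [82.0, 209.0], [147.0, 255.0], [129.0, 230.0], [149.0, 157.0], [130.0, 134.0], [195.0, 180.0], [176.0, 156.0]]
58 uc -19.4
  w [[225.0, 91.0], [407.0, 90.0], [238.0, 199.0], [395.0, 199.0], [199.0, 353.0], [432.0, 352.0], [219.0, 444.0], [413.0, 443.0]]
  s [[103.0, 236.0], [85.0, 211.0], [152.0, 254.0], [133.0, 230.0], [146.0, 157.0], [127.0, 134.0], [195.0, 177.0], [175.0, 153.0]]
```

Emit:
{"method": "send_rows", "body": {
  "commands": [
    [[0,0,-0.02],0],
    [[0,0,-0.05],0],
    [[0,0,-0.08],0],
    [[0,0,-0.1],0],
    [[-0.02,0,-0.1],0],
    [[-0.044,0,-0.1],0],
    [[-0.044,0,-0.1],0],
    [[-0.044,0,-0.1],0]
  ]
}}

```text
clock: 38.57
eef_pos: [515.0, 144.3, 106.9]
eef_rot: [-3.141, -0.0, 2.645]
wrist_force: [-0.3, 0.6, -0.2]
finger_gap: 43.0
```

Emit:
{"method": "send_rows", "body": {
  "commands": [
    [[0,0,0],0],
    [[0,0,0],0],
    [[0,0,0],0],
    [[0,0,0],0],
    [[0,0,0.02],0],
    [[0,0,0.05],0],
    [[0,0,0.065],0],
    [[0,0,0.069],0]
  ],
  "hand": 1
}}

```text
clock: 39.23
eef_pos: [513.2, 144.6, 35.6]
eef_rot: [-3.139, -0.003, 2.646]
wrist_force: [0.4, 1.0, 0.3]
finger_gap: 0.4
```

```bash
python3 - <<'E'
from h import *
s=manip.read_state();print(s['eef_pos'],s['eef_rot'],s['wrist_force'],s['finger_gap'],tod(s['eef_pos'].reshape(1,3)))
im,c=snap('wrist','w25');save(im,'w25z',(220,170,470,330),3.1)
im,c=snap('scene','s12');save(im,'s12z',(260,170,380,240),6)
E
```

```text
[513.19780031 144.64438092  35.64303759] [-3.13901327e+00 -3.10428222e-03  2.64605153e+00] [0.40880231 1.02279515 0.29965832] 0.3658109431415056 [[-33.01256338  -0.95188791  35.64303759]]
```

Emit:
{"method": "send_rows", "body": {
  "commands": [
    [[0.003,0,0],0],
    [[0.006,0,0],0],
    [[0.009,0,0],0],
    [[0.012,0,0],0],
    [[0.014,0,0],0],
    [[0.016,0,0],0],
    [[0.018,0,0],0],
    [[0.02,0,0],0]
  ]
}}

```text
clock: 40.0
eef_pos: [497.0, 154.4, 38.2]
eef_rot: [3.142, 0.0, 2.646]
wrist_force: [0.1, -0.7, 0.1]
finger_gap: 0.4
```

```bash
python3 - <<'E'
from h import *
s=manip.read_state();print(s['eef_pos'],s['wrist_force'],tod(s['eef_pos'].reshape(1,3)))
im,c=snap('wrist','w26');save(im,'w26z',(220,120,470,300),3.1)
im,c=snap('scene','s13');save(im,'s13z',(260,170,380,240),6)
E
```

```text
[497.0047867  154.36944134  38.19762237] [ 0.12158903 -0.6719694   0.1390523 ] [[-51.88162019  -0.08633303  38.19762237]]
```

Rotating nicely (about 65° or more). Push a little more.

Emit:
{"method": "send_rows", "body": {
  "commands": [
    [[0.002,0,0],0],
    [[0.004,0,0],0],
    [[0.006,0,0],0],
    [[0.008,0,0],0],
    [[0.01,0,0],0],
    [[0.012,0,0],0],
    [[0.012,0,0],0],
    [[0.012,0,0],0]
  ]
}}

```text
clock: 40.77
eef_pos: [486.6, 160.0, 38.2]
eef_rot: [3.142, 0.0, 2.646]
wrist_force: [0.1, -0.2, 0.2]
finger_gap: 0.3
```

```bash
python3 - <<'E'
from h import *
s=manip.read_state();print(s['eef_pos'],s['wrist_force'],tod(s['eef_pos'].reshape(1,3)))
im,c=snap('wrist','w27');save(im,'w27z',(220,120,470,300),3.1)
im,c=snap('scene','s14');save(im,'s14z',(260,170,380,240),6)
E
```

```text
[486.56396243 160.03967274  38.19973475] [ 0.13394972 -0.20226493  0.16827764] [[-6.37627582e+01 -5.64288176e-02  3.81997347e+01]]
```

```bash
python3 - <<'E'
from h import *
im,c,st=load('w27')
q=np.array([(224,118),(415,118),(411,301),(228,301)])/3.1+[220,120]
p=onz(c,q,56);print(p.round(1),p.mean(0)); print(tod(p).round(1))
# bays: grille visible in w25,w26
ctr=p.mean(0)
rel([ctr[0],ctr[1],120],2.646)
for y in (-90,-26,38): print(fromd(-21,y))
E
```

```text
[[425.8 173.8  56. ]
 [442.6 204.7  56. ]
 [473.8 188.   56. ]
 [456.8 156.7  56. ]] [449.77930409 180.79890945  56.        ]
[[-123.7  -16.8   56. ]
 [-123.7   18.3   56. ]
 [ -88.3   18.5   56. ]
 [ -88.3  -17.1   56. ]]
shift [ 0.0424  0.0008 -0.0818] turn -0.0002 from [486.7 160.   38.2] [3.142 0.    2.646]
[481.46780848  60.57848079   0.        ]
[511.86983416 116.89647822   0.        ]
[542.27185984 173.21447565   0.        ]
```

```bash
python3 - <<'E'
from h import *
im,c,st=load('w25'); save(im,'w25y',(150,190,500,310),2.28)
q=np.array([(397,170),(603,172),(583,350)])/3.1+[220,170]
print(tod(onz(c,q,27)).round(1), tod(onz(c,q,31)).round(1))
im,c,st=load('w26'); save(im,'w26y',(150,200,500,310),2.28)
E
```

```text
[[-43.1  17.5  27. ]
 [-42.6  64.6  27. ]
 [  3.   63.6  27. ]] [[-44.5  17.2  31. ]
 [-44.   63.2  31. ]
 [  0.6  62.2  31. ]]
```

```bash
python3 - <<'E'
from h import *
im,c,st=load('w25')
def d(pts,z): return tod(onz(c,np.array(pts)/2.28+[150,190],z)).round(1)
for z in(27,31):
    print('bay1 slots',d([(70,95),(160,95),(167,190),(82,190)],z).tolist(), d([(70,95),(160,95),(167,190),(82,190)],z).mean(0))
    print('bay1 panel',d([(37,78),(193,78),(193,208),(60,208)],z).tolist())
    print('bay3 slots',d([(480,97),(569,97)],z).tolist())
    print('bay2 first slot',d([(273,97)],z).tolist())
E
```

```text
bay1 slots [[-38.1, -101.8, 27.0], [-38.0, -73.6, 27.0], [-5.0, -74.6, 27.0], [-5.0, -102.3, 27.0]] [-21.525 -88.075  27.   ]
bay1 panel [[-43.7, -111.4, 27.0], [-43.7, -62.8, 27.0], [1.6, -66.6, 27.0], [1.6, -110.4, 27.0]]
bay3 slots [[-37.3, 26.5, 27.0], [-37.3, 54.4, 27.0]]
bay2 first slot [[-37.4, -38.3, 27.0]]
bay1 slots [[-39.6, -99.7, 31.0], [-39.6, -72.1, 31.0], [-7.2, -73.0, 31.0], [-7.2, -100.2, 31.0]] [-23.4  -86.25  31.  ]
bay1 panel [[-45.1, -109.0, 31.0], [-45.1, -61.5, 31.0], [-0.8, -65.2, 31.0], [-0.8, -108.1, 31.0]]
bay3 slots [[-38.8, 26.0, 31.0], [-38.8, 53.2, 31.0]]
bay2 first slot [[-38.9, -37.5, 31.0]]
```

Emit:
{"method": "send_rows", "body": {
  "commands": [
    [[0,0,-0.02],0],
    [[0,0,-0.05],0],
    [[0,0,-0.08],0],
    [[0.02,0,-0.08],0],
    [[0.042,0.001,-0.08],0],
    [[0.042,0.001,-0.08],0],
    [[0.042,0.001,-0.08],0],
    [[0.042,0.001,-0.08],0]
  ],
  "hand": -0.3
}}

```text
clock: 41.53
eef_pos: [450.6, 180.7, 118.2]
eef_rot: [3.141, 0.0, 2.646]
wrist_force: [0.0, -0.1, 0.2]
finger_gap: 50.7
```

```bash
python3 - <<'E'
from h import *
im,c=snap('wrist','w28');save(im,'w28z',(220,140,470,300),3.1)
s=manip.read_state();print(s['eef_pos'],s['finger_gap'],tod(s['eef_pos'].reshape(1,3)))
E
```

```text
[450.73264672 180.5653579  118.09329462] 54.220821648658315 [[-105.04354501    0.9845228   118.09329462]]
```

```bash
python3 - <<'E'
from h import *
im,c,st=load('w28')
q=np.array([(254,171),(379,171),(378,289),(254,289)])/3.1+[220,140]
p=onz(c,q,56);print(tod(p).round(1),p.mean(0))
ctr=p.mean(0); rel([ctr[0],ctr[1],20],2.646)
E
```

```text
[[-123.9  -16.7   56. ]
 [-123.9   18.9   56. ]
 [ -87.9   19.2   56. ]
 [ -88.   -17.5   56. ]] [449.93604755 180.97414834  56.        ]
shift [ 0.0009 -0.      0.0981] turn -0.0005 from [450.7 180.6 118.1] [3.142 0.    2.646]
```

Emit:
{"method": "send_rows", "body": {
  "commands": [
    [[0.001,0,0.025],0],
    [[0.001,0,0.05],0],
    [[0.001,0,0.07],0],
    [[0.001,0,0.085],0],
    [[0.001,0,0.093],0],
    [[0.001,0,0.098],0],
    [[0.001,0,0.098],0],
    [[0.001,0,0.098],0]
  ]
}}

```text
clock: 42.25
eef_pos: [449.8, 181.3, 20.6]
eef_rot: [3.141, 0.0, 2.646]
wrist_force: [-0.3, -0.0, 0.0]
finger_gap: 61.2
```

Emit:
{"method": "send_rows", "body": {
  "commands": [
    [[0,0,0],0],
    [[0,0,0],0],
    [[0,0,0],0],
    [[0,0,0],0],
    [[0,0,0],0],
    [[0,0,-0.005],0],
    [[0,0,-0.02],0],
    [[0,0,-0.04],0]
  ],
  "hand": 1,
  "force": 12
}}

```text
clock: 42.92
eef_pos: [448.4, 181.1, 59.9]
eef_rot: [-3.14, -0.002, 2.646]
wrist_force: [0.9, 0.1, -0.1]
finger_gap: 35.8
```

```bash
python3 - <<'E'
from h import *
s=manip.read_state();print(s['eef_pos'],s['finger_gap'],s['wrist_force'],tod(s['eef_pos'].reshape(1,3)))
p=fromd(-21.2-(106-105.9),40,75);print(p)
rel(p,2.646)
im,c=snap('wrist','w29');save(im,'w29z',(220,140,470,300),3.1)
E
```

```text
[448.43121921 181.06701722  59.86811392] 35.821723171284596 [ 0.87394721  0.12283258 -0.08914616] [[-107.30703325    0.3327164    59.86811392]]
[542.95793253 175.11692257  75.        ]
shift [-0.0859  0.0397 -0.0154] turn -0.0002 from [448.4 181.1  59.9] [-3.140e+00 -2.000e-03  2.646e+00]
```

```bash
python3 - <<'E'
from h import *
p=fromd(-21.2,-24,80);print(p)
s=manip.read_state();print(tod(s['eef_pos'].reshape(1,3)))
rel(p,2.646)
E
```

```text
[512.64390372 118.75142197  80.        ]
[[-105.82809347    1.90072724   64.16284685]]
shift [-0.0847 -0.0258 -0.0157] turn -0.0001 from [450.5 181.7  64.2] [3.139e+00 2.000e-03 2.646e+00]
```

Emit:
{"method": "send_rows", "body": {
  "commands": [
    [[0,0,-0.016],0],
    [[-0.015,-0.005,-0.02],0],
    [[-0.03,-0.01,-0.02],0],
    [[-0.05,-0.016,-0.02],0],
    [[-0.07,-0.022,-0.02],0],
    [[-0.085,-0.026,-0.02],0],
    [[-0.085,-0.026,-0.02],0],
    [[-0.085,-0.026,-0.02],0]
  ]
}}

```text
clock: 43.63
eef_pos: [511.6, 117.8, 79.9]
eef_rot: [-3.141, -0.0, 2.645]
wrist_force: [0.3, 0.7, -0.3]
finger_gap: 35.9
```

```bash
python3 - <<'E'
from h import *
s=manip.read_state();print(s['eef_pos'],s['finger_gap'],tod(s['eef_pos'].reshape(1,3)))
im,c=snap('wrist','w30');save(im,'w30z',(190,140,500,310),2.5)
s=manip.read_state();print(s['eef_pos'],s['finger_gap'],tod(s['eef_pos'].reshape(1,3)))
E
```

```text
[511.61634402 117.77918984  79.88418771] 35.86973743874335 [[-21.64237935 -25.34365723  79.88418771]]
[511.22898284 118.23629744  79.89004861] 35.76289019153698 [[-22.20038564 -25.12542567  79.89004861]]
```

```bash
python3 - <<'E'
from h import *
im,c,st=load('w30')
def d(pts,z): return tod(onz(c,np.array(pts)/2.5+[190,140],z))
for n,q in(('bay1',[(107,150),(188,150),(194,242),(113,243)]),('bay3',[(480,152),(564,152),(558,245),(475,245)]),('b2top',[(294,150),(376,150)])):
    a=d(q,27); print(n,a.round(1).tolist(),a.mean(0).round(1))
print(tod(st['eef_pos'].reshape(1,3)))
E
```

```text
bay1 [[-38.6, -101.5, 27.0], [-38.6, -73.9, 27.0], [-4.9, -73.7, 27.0], [-4.6, -102.4, 27.0]] [-21.7 -87.9  27. ]
bay3 [[-37.6, 25.9, 27.0], [-37.5, 54.6, 27.0], [-3.4, 55.4, 27.0], [-3.4, 25.9, 27.0]] [-20.5  40.5  27. ]
b2top [[-38.5, -37.7, 27.0], [-38.4, -9.7, 27.0]] [-38.4 -23.7  27. ]
[[-21.64237935 -25.34365723  79.88418771]]
```

Emit:
{"method": "send_rows", "body": {
  "commands": [
    [[-0.0005,0.0013,0.004],0],
    [[-0.0005,0.0013,0.01],0],
    [[-0.0005,0.0013,0.016],0],
    [[-0.0005,0.0013,0.022],0],
    [[-0.0005,0.0013,0.027],0],
    [[-0.0005,0.0013,0.03],0],
    [[-0.0005,0.0013,0.0315],0],
    [[-0.0005,0.0013,0.0315],0]
  ]
}}

```text
clock: 44.35
eef_pos: [512.6, 118.9, 48.3]
eef_rot: [-3.141, -0.0, 2.646]
wrist_force: [-0.2, -0.2, 0.4]
finger_gap: 36.1
```

```bash
python3 - <<'E'
from h import *
s=manip.read_state();print(s['eef_pos'],s['finger_gap'],s['wrist_force'],tod(s['eef_pos'].reshape(1,3)))
E
```

```text
[512.55975966 118.92692609  48.26809819] 36.09497169038362 [-0.17230777 -0.16847595  0.43689008] [[-21.35741415 -23.88553296  48.26809819]]
```

Emit:
{"method": "send_rows", "body": {
  "commands": [
    [[0,0,0.001],0],
    [[0,0,0.001],0],
    [[0,0,0.001],0],
    [[0,0,0.001],0],
    [[0,0,0.001],0],
    [[0,0,-0.02],0],
    [[0,0,-0.05],0],
    [[0,0,-0.08],0]
  ],
  "hand": 0.06
}}

```text
clock: 45.02
eef_pos: [512.2, 118.9, 129.3]
eef_rot: [-3.141, -0.001, 2.646]
wrist_force: [-1.2, -0.6, -0.3]
finger_gap: 44.6
```

Emit:
{"method": "send_rows", "body": {
  "commands": [
    [[0.03,0,-0.02],0],
    [[0.06,0,-0.02],0],
    [[0.09,0,-0.02],0],
    [[0.1,0,-0.02],0],
    [[0.1,0,-0.02],0],
    [[0.1,0,-0.02],0],
    [[0.1,0,-0.02],0],
    [[0.1,0,-0.02],0]
  ]
}}

```text
clock: 45.68
eef_pos: [425.6, 166.0, 148.4]
eef_rot: [-3.141, -0.0, 2.645]
wrist_force: [-0.1, -0.9, 0.2]
finger_gap: 44.0
```

```bash
python3 - <<'E'
from h import *
s=manip.read_state();print(s['eef_pos'],s['finger_gap'],s['wrist_force'],tod(s['eef_pos'].reshape(1,3)))
im,c=snap('wrist','w31')
im,c=snap('scene','s15');save(im,'s15z',(250,150,420,260),4.5)
rel([300,60,200],1.07)
E
```

```text
[425.59480481 166.01240355 148.44077418] 43.96124122089425 [-0.1489826  -0.8796174   0.20180758] [[-120.25094538  -23.76289221  148.44077418]]
shift [ 0.0597 -0.153  -0.0515] turn 1.5749 from [425.3 166.1 148.4] [-3.141 -0.     2.645]
```

```bash
python3 - <<'E'
from h import *
rel([400,-40,160],1.07)
E
```

```text
shift [-0.0759 -0.1932 -0.0116] turn 1.5749 from [425.3 166.1 148.4] [-3.141 -0.     2.645]
```

Emit:
{"method": "send_rows", "body": {
  "commands": [
    [[-0.004,-0.012,-0.012],0.1],
    [[-0.014,-0.036,-0.012],0.22],
    [[-0.024,-0.062,-0.012],0.34],
    [[-0.036,-0.09,-0.012],0.46],
    [[-0.047,-0.12,-0.012],0.58],
    [[-0.058,-0.147,-0.012],0.7],
    [[-0.068,-0.173,-0.012],0.82],
    [[-0.076,-0.193,-0.012],0.94]
  ],
  "hand": -0.2
}}

```text
clock: 46.45
eef_pos: [399.6, -41.5, 160.7]
eef_rot: [-3.142, 0.0, 1.699]
wrist_force: [0.2, 0.1, -0.1]
finger_gap: 56.0
```

```bash
python3 - <<'E'
from h import *
rel([400,-330,150],1.07)
E
```

```text
shift [-0.2862 -0.0363  0.0107] turn 0.6287 from [399.6 -41.5 160.7] [-3.142  0.     1.699]
```

Emit:
{"method": "send_rows", "body": {
  "commands": [
    [[-0.02,-0.0025,0.01],0.1],
    [[-0.055,-0.007,0.01],0.22],
    [[-0.095,-0.012,0.01],0.34],
    [[-0.135,-0.017,0.01],0.46],
    [[-0.175,-0.022,0.01],0.58],
    [[-0.215,-0.027,0.01],0.629],
    [[-0.25,-0.032,0.01],0.629],
    [[-0.286,-0.036,0.01],0.629]
  ]
}}

```text
clock: 47.12
eef_pos: [401.9, -330.2, 150.3]
eef_rot: [-3.141, -0.0, 1.075]
wrist_force: [-0.0, 0.9, -0.1]
finger_gap: 56.1
```

```bash
python3 - <<'E'
from h import *
im,c=snap('wrist','w32')
rel([457.1,-354.6,100],1.071)
print(proj(c,boxc(448.5,-370.4,.5,3,(56,36,36))).round(0).tolist())
E
```

```text
shift [0.0091 0.0579 0.0503] turn 0.0025 from [ 401.8 -334.9  150.3] [3.141e+00 1.000e-03 1.074e+00]
[[357.0, 226.0], [361.0, 237.0], [387.0, 226.0], [394.0, 238.0], [359.0, 182.0], [363.0, 188.0], [390.0, 182.0], [397.0, 188.0]]
```

Emit:
{"method": "send_rows", "body": {
  "commands": [
    [[0.002,0.012,0.01],0.0],
    [[0.004,0.024,0.02],0.0],
    [[0.006,0.038,0.035],0.0],
    [[0.0085,0.05,0.045],0.0],
    [[0.0085,0.057,0.05],0.0025],
    [[0.0085,0.057,0.05],0.0025],
    [[0.0085,0.057,0.05],0.0025],
    [[0.0085,0.057,0.05],0.0025]
  ]
}}

```text
clock: 47.83
eef_pos: [456.6, -347.4, 101.3]
eef_rot: [3.141, 0.0, 1.074]
wrist_force: [0.2, 0.1, 0.7]
finger_gap: 56.3
```

```bash
python3 - <<'E'
from h import *
im,c=snap('wrist','w33');save(im,'w33z',(200,140,450,300),3.1)
rel([457.1,-354.6,23],1.071)
print(((proj(c,boxc(448.5,-370.4,.5,3,(56,36,36)))-[200,140])*3.1).round(0).tolist())
E
```

```text
shift [-0.0061  0.0038  0.0784] turn 0.0031 from [ 456.6 -347.4  101.4] [3.141 0.    1.074]
[[342.0, 346.0], [336.0, 396.0], [445.0, 346.0], [454.0, 396.0], [340.0, 189.0], [334.0, 221.0], [449.0, 190.0], [459.0, 221.0]]
```

Emit:
{"method": "send_rows", "body": {
  "commands": [
    [[-0.006,0.004,0.01],0.003],
    [[-0.006,0.004,0.03],0.003],
    [[-0.006,0.004,0.05],0.003],
    [[-0.006,0.004,0.065],0.003],
    [[-0.006,0.004,0.073],0.003],
    [[-0.006,0.004,0.078],0.003],
    [[-0.006,0.004,0.078],0.003],
    [[-0.006,0.004,0.078],0.003]
  ]
}}

```text
clock: 48.55
eef_pos: [457.7, -354.7, 23.2]
eef_rot: [3.141, 0.0, 1.071]
wrist_force: [-0.1, -0.5, -0.3]
finger_gap: 56.5
```

Emit:
{"method": "send_rows", "body": {
  "commands": [
    [[0,0,0],0],
    [[0,0,0],0],
    [[0,0,0],0],
    [[0,0,0],0],
    [[0,0,0],0],
    [[0,0,0],0],
    [[0,0,-0.01],0],
    [[0,0,-0.03],0]
  ],
  "hand": 1,
  "force": 12
}}

```text
clock: 49.22
eef_pos: [456.5, -353.5, 51.3]
eef_rot: [-3.138, -0.001, 1.071]
wrist_force: [-0.3, -0.2, -0.5]
finger_gap: 36.0
```

```bash
python3 - <<'E'
from h import *
im,c=snap('wrist','w34');save(im,'w34z',(200,140,450,300),3.1)
s=manip.read_state();print(s['eef_pos'],s['finger_gap'],s['wrist_force'])
rel([405,-340,110],1.071)
E
```

```text
[ 458.31968581 -355.0555328    56.60679191] 35.62077136874841 [ 0.59345018 -1.70211153  3.54306906]
shift [-0.0124 -0.0539 -0.0535] turn 0.0004 from [ 458.3 -355.1   56.6] [3.139e+00 1.000e-03 1.071e+00]
```

Emit:
{"method": "send_rows", "body": {
  "commands": [
    [[-0.004,-0.016,-0.02],0.0],
    [[-0.009,-0.035,-0.04],0.0],
    [[-0.0146,-0.058,-0.055],0.0],
    [[0.01,-0.071,-0.055],-0.02],
    [[0.04,-0.087,-0.055],-0.08],
    [[0.075,-0.107,-0.055],-0.18],
    [[0.11,-0.126,-0.055],-0.3],
    [[0.145,-0.145,-0.055],-0.42]
  ]
}}

```text
clock: 49.93
eef_pos: [399.2, -156.1, 107.9]
eef_rot: [3.141, 0.0, 1.496]
wrist_force: [1.3, 0.5, 0.0]
finger_gap: 35.7
```

```bash
python3 - <<'E'
from h import *
s=manip.read_state();print(s['eef_pos'],s['finger_gap'],s['wrist_force'])
rel([400,60,110],2.646)
E
```

```text
[ 399.20748038 -156.1107441   107.89840312] 35.70959198542208 [1.32449308 0.4544732  0.00622249]
shift [ 0.2156 -0.0153 -0.0022] turn -1.1497 from [ 399.2 -156.1  107.9] [3.141 0.    1.496]
```

Emit:
{"method": "send_rows", "body": {
  "commands": [
    [[0.03,-0.002,0],-0.11],
    [[0.06,-0.004,0],-0.23],
    [[0.09,-0.006,0],-0.35],
    [[0.12,-0.008,0],-0.47],
    [[0.15,-0.01,0],-0.59],
    [[0.18,-0.012,0],-0.71],
    [[0.205,-0.014,0],-0.83],
    [[0.216,-0.015,0],-0.95]
  ]
}}

```text
clock: 50.6
eef_pos: [401.7, 61.2, 108.0]
eef_rot: [3.141, 0.0, 2.449]
wrist_force: [0.7, 0.0, -1.1]
finger_gap: 35.9
```

```bash
python3 - <<'E'
from h import *
s=manip.read_state();print(s['eef_pos'],s['finger_gap'],s['wrist_force'])
p=fromd(-125,22,100);print(p)
rel(p,2.646)
E
```

```text
[401.70070217  61.22261395 107.99501407] 35.910328142476224 [ 0.67142216  0.04730228 -1.07757075]
[443.1546076  208.53826803 100.        ]
shift [0.0622 0.1398 0.0081] turn -0.197 from [401.7  61.2 108. ] [3.141 0.    2.449]
```

Emit:
{"method": "send_rows", "body": {
  "commands": [
    [[0.012,0.028,0],-0.08],
    [[0.024,0.056,0.0],-0.15],
    [[0.037,0.084,0.004],-0.197],
    [[0.05,0.112,0.008],-0.197],
    [[0.062,0.14,0.008],-0.197],
    [[0.062,0.14,0.008],-0.197],
    [[0.062,0.14,0.008],-0.197],
    [[0.062,0.14,0.008],-0.197]
  ]
}}

```text
clock: 51.27
eef_pos: [444.4, 205.5, 99.6]
eef_rot: [-3.141, -0.0, 2.639]
wrist_force: [-0.8, -0.8, -0.8]
finger_gap: 35.7
```

```bash
python3 - <<'E'
from h import *
im,c=snap('wrist','w35');save(im,'w35z',(200,140,500,310),2.6)
im,c=snap('scene','s16');save(im,'s16z',(240,150,400,250),4.8)
s=manip.read_state();print(s['eef_pos'],s['finger_gap'],s['wrist_force'],tod(s['eef_pos'].reshape(1,3)))
E
```

```text
[444.56609816 205.06364534  99.82701541] 35.79235548352982 [-0.34379692  0.37510798 -0.87751356] [[-122.10737672   19.61294345   99.82701541]]
```

```bash
python3 - <<'E'
from h import *
rel(fromd(-90,20,56),2.646)
import numpy as np
h,m=28,10
for th in range(0,86,5):
    t=np.radians(th); s=30 if th<45 else min(30,31/np.sin(t)-m-1.5)
    print(th, 'u',round(-(s*np.cos(t)+h*np.sin(t)),1),'TCPz',round(31-s*np.sin(t)+h*np.cos(t)-8,1),'s',round(s,1))
E
```

```text
shift [-0.0321  0.0007  0.0438] turn -0.0086 from [444.6 205.1  99.8] [3.142 0.    2.637]
0 u -30.0 TCPz 51.0 s 30
5 u -32.3 TCPz 48.3 s 30
10 u -34.4 TCPz 45.4 s 30
15 u -36.2 TCPz 42.3 s 30
20 u -37.8 TCPz 39.1 s 30
25 u -39.0 TCPz 35.7 s 30
30 u -40.0 TCPz 32.2 s 30
35 u -40.6 TCPz 28.7 s 30
40 u -41.0 TCPz 25.2 s 30
45 u -41.0 TCPz 21.6 s 30
50 u -40.1 TCPz 18.8 s 29.0
55 u -38.0 TCPz 17.5 s 26.3
60 u -36.4 TCPz 16.0 s 24.3
65 u -35.0 TCPz 14.3 s 22.7
70 u -33.7 TCPz 12.4 s 21.5
75 u -32.4 TCPz 10.4 s 20.6
80 u -31.0 TCPz 8.2 s 20.0
85 u -29.6 TCPz 5.9 s 19.6
```

Emit:
{"method": "send_rows", "body": {
  "commands": [
    [[-0.01,0.0007,0.01],-0.0086],
    [[-0.022,0.0007,0.02],-0.0086],
    [[-0.032,0.0007,0.03],-0.0086],
    [[-0.032,0.0007,0.038],-0.0086],
    [[-0.032,0.0007,0.042],-0.0086],
    [[-0.032,0.0007,0.044],-0.0086],
    [[-0.032,0.0007,0.044],-0.0086],
    [[-0.032,0.0007,0.044],-0.0086]
  ]
}}

```text
clock: 52.03
eef_pos: [472.9, 191.2, 56.1]
eef_rot: [3.141, 0.0, 2.647]
wrist_force: [1.2, -0.6, -0.7]
finger_gap: 35.9
```

```bash
python3 - <<'E'
from h import *
s=manip.read_state();print(s['eef_pos'],s['finger_gap'],s['wrist_force'],tod(s['eef_pos'].reshape(1,3)))
im,c=snap('scene','s17');save(im,'s17z',(240,150,400,250),4.8)
E
```

```text
[472.92341608 191.24157201  56.09752517] 35.885427430590056 [ 1.22773575 -0.6329346  -0.6650607 ] [[-90.58790194  20.92057497  56.09752517]]
```

Emit:
{"method": "send_rows", "body": {
  "commands": [
    [[0.0017,0,0.0075],0],
    [[0.0038,0,0.0107],0],
    [[0.0056,0,0.0138],0],
    [[0.0072,0,0.017],0],
    [[0.0084,0,0.0204],0],
    [[0.0094,0,0.0239],0],
    [[0.01,0,0.0274],0],
    [[0.0104,0,0.0309],0]
  ],
  "force": 4
}}

```text
clock: 52.75
eef_pos: [463.8, 196.1, 24.4]
eef_rot: [-3.142, -0.0, 2.647]
wrist_force: [0.3, 0.3, 0.8]
finger_gap: 36.1
```

```bash
python3 - <<'E'
from h import *
s=manip.read_state();print(s['eef_pos'],s['finger_gap'],s['wrist_force'],tod(s['eef_pos'].reshape(1,3)))
im,c=snap('scene','s18');save(im,'s18z',(240,150,400,250),4.8)
im,c=snap('wrist','w36');save(im,'w36z',(200,140,500,310),2.6)
E
```

```text
[463.78976671 196.05040512  24.3822259 ] 36.092536084521164 [0.26057522 0.32853969 0.79718083] [[-100.90957552   20.8134251    24.3822259 ]]
```

Emit:
{"method": "send_rows", "body": {
  "commands": [
    [[0,0,0.0028],0],
    [[-0.0008,0,0.0056],0],
    [[-0.0029,0,0.0069],0],
    [[-0.0045,0,0.0084],0],
    [[-0.0059,0,0.0101],0],
    [[-0.0072,0,0.012],0],
    [[-0.0085,0,0.014],0],
    [[-0.01,0,0.016],0]
  ]
}}

```text
clock: 53.52
eef_pos: [473.1, 191.0, 8.9]
eef_rot: [3.141, 0.001, 2.647]
wrist_force: [-2.3, -1.2, 5.1]
finger_gap: 36.0
```

```bash
python3 - <<'E'
from h import *
s=manip.read_state();print(s['eef_pos'],s['finger_gap'],s['wrist_force'],tod(s['eef_pos'].reshape(1,3)))
im,c=snap('scene','s19');save(im,'s19z',(240,150,400,250),4.8)
im,c=snap('wrist','w37');save(im,'w37z',(200,140,500,310),2.6)
E
```

```text
[473.09978791 190.99840143   8.88346432] 36.01382419967372 [-2.30102347 -1.16372532  5.11925343] [[-90.31718652  20.79037467   8.88346432]]
```

Emit:
{"method": "send_rows", "body": {
  "commands": [
    [[0,0,0],0],
    [[0,0,0],0],
    [[0,0,0],0],
    [[0,0,0],0],
    [[0,0,0],0],
    [[0,0,0],0],
    [[0,0,0],0],
    [[0,0,0],0]
  ],
  "hand": 0.08
}}

```text
clock: 54.28
eef_pos: [472.7, 191.2, 8.8]
eef_rot: [3.142, 0.0, 2.647]
wrist_force: [0.3, 0.9, -0.8]
finger_gap: 43.1
```

Emit:
{"method": "send_rows", "body": {
  "commands": [
    [[0,0,-0.02],0],
    [[0,0,-0.05],0],
    [[0,0,-0.08],0],
    [[0,0,-0.1],0],
    [[-0.02,0,-0.1],0],
    [[-0.05,0,-0.1],0],
    [[-0.06,0,-0.1],0],
    [[-0.06,0,-0.1],0]
  ]
}}

```text
clock: 54.95
eef_pos: [526.6, 161.7, 108.4]
eef_rot: [-3.142, -0.0, 2.645]
wrist_force: [-0.5, 0.7, -0.3]
finger_gap: 43.3
```

```bash
python3 - <<'E'
from h import *
s=manip.read_state();print(s['eef_pos'],s['finger_gap'],s['wrist_force'],tod(s['eef_pos'].reshape(1,3)))
im,c=snap('scene','s20');save(im,'s20z',(240,150,400,250),4.8)
im,c=snap('wrist','w38');save(im,'w38z',(200,140,500,310),2.6)
rel(fromd(-30,20.8,37),2.646)
E
```

```text
[526.56939794 161.74813939 108.43736234] 43.318158296318245 [-0.48550204  0.7078313  -0.334179  ] [[-29.37080249  20.45081647 108.43736234]]
shift [-0.0015  0.0003  0.0712] turn 0.0004 from [524.8 162.8 108.2] [-3.141e+00 -1.000e-03  2.646e+00]
```

Emit:
{"method": "send_rows", "body": {
  "commands": [
    [[-0.001,0,0],0],
    [[-0.001,0,0],0],
    [[-0.001,0,0],0],
    [[-0.001,0,0],0],
    [[-0.001,0,0.02],0],
    [[-0.001,0,0.045],0],
    [[-0.001,0,0.062],0],
    [[-0.001,0,0.07],0]
  ],
  "hand": 1
}}

```text
clock: 55.72
eef_pos: [525.2, 162.2, 36.6]
eef_rot: [-3.14, -0.002, 2.647]
wrist_force: [-1.0, -0.3, -0.3]
finger_gap: 0.4
```

Emit:
{"method": "send_rows", "body": {
  "commands": [
    [[0.003,0,0],0],
    [[0.006,0,0],0],
    [[0.009,0,0],0],
    [[0.012,0,0],0],
    [[0.015,0,0],0],
    [[0.017,0,0],0],
    [[0.019,0,0],0],
    [[0.021,0,0],0]
  ]
}}

```text
clock: 56.38
eef_pos: [507.8, 172.4, 39.0]
eef_rot: [3.141, 0.0, 2.647]
wrist_force: [0.7, -0.1, -0.3]
finger_gap: 0.4
```

Emit:
{"method": "send_rows", "body": {
  "commands": [
    [[0.002,0,0],0],
    [[0.004,0,0],0],
    [[0.006,0,0],0],
    [[0.008,0,0],0],
    [[0.01,0,0],0],
    [[0.012,0,0],0],
    [[0.013,0,0],0],
    [[0.013,0,0],0]
  ]
}}

```text
clock: 57.05
eef_pos: [496.3, 178.5, 38.8]
eef_rot: [-3.142, -0.0, 2.647]
wrist_force: [-0.5, 0.0, 0.3]
finger_gap: 0.4
```

```bash
python3 - <<'E'
from h import *
s=manip.read_state();print(s['eef_pos'],s['finger_gap'],s['wrist_force'],tod(s['eef_pos'].reshape(1,3)))
im,c=snap('scene','s21');save(im,'s21z',(240,150,400,250),4.8)
im,c=snap('wrist','w39');save(im,'w39z',(200,120,500,310),2.6)
E
```

```text
[496.29590005 178.51409797  38.75586332] 0.42899740108179363 [-0.4547069   0.0200578   0.29326267] [[-63.97489436  20.82346572  38.75586332]]
```

Jar B also stands mouth down, at about px (320,182) in the crop. Locate it and re-grip.

```bash
python3 - <<'E'
from h import *
im,c,st=load('w39')
q=np.array([(240,106),(400,106),(397,259),(243,259)])/2.6+[200,120]
p=onz(c,q,56);print(tod(p).round(1),tod(p).mean(0)); ctr=p.mean(0)
rel([ctr[0],ctr[1],118],2.646)
E
```

```text
[[-122.2    3.9   56. ]
 [-122.2   39.3   56. ]
 [ -86.6   39.6   56. ]
 [ -86.6    3.6   56. ]] [-104.39064477   21.59721965   56.        ]
shift [ 0.0406  0.0008 -0.0792] turn 0.0009 from [496.5 178.4  38.8] [3.142 0.    2.647]
```

Emit:
{"method": "send_rows", "body": {
  "commands": [
    [[0,0,-0.02],0],
    [[0,0,-0.05],0],
    [[0,0,-0.08],0],
    [[0.02,0,-0.08],0],
    [[0.0405,0.001,-0.08],0],
    [[0.0405,0.001,-0.08],0],
    [[0.0405,0.001,-0.08],0],
    [[0.0405,0.001,-0.08],0]
  ],
  "hand": -0.3
}}

```text
clock: 57.82
eef_pos: [461.7, 198.3, 118.8]
eef_rot: [3.142, 0.0, 2.647]
wrist_force: [-0.3, -0.4, -0.4]
finger_gap: 50.3
```

```bash
python3 - <<'E'
from h import *
im,c=snap('wrist','w40');save(im,'w40z',(220,140,470,300),3.1)
rel(fromd(-104.4,21.6,20),2.646)
print(((proj(c,[fromd(x,y,56) for x in(-122.4,-86.4) for y in(3.6,39.6)])-[220,140])*3.1).round(0).tolist())
E
```

```text
shift [ 0.0007 -0.0002  0.0987] turn 0.0006 from [461.8 198.2 118.7] [-3.142  0.     2.647]
[[253.0, 171.0], [379.0, 171.0], [255.0, 289.0], [376.0, 289.0]]
```

Emit:
{"method": "send_rows", "body": {
  "commands": [
    [[0.0005,0,0.025],0],
    [[0.0005,0,0.05],0],
    [[0.0005,0,0.07],0],
    [[0.0005,0,0.085],0],
    [[0.0005,0,0.093],0],
    [[0.0005,0,0.0985],0],
    [[0.0005,0,0.0985],0],
    [[0.0005,0,0.0985],0]
  ]
}}

```text
clock: 58.53
eef_pos: [461.3, 198.7, 20.7]
eef_rot: [3.141, 0.0, 2.647]
wrist_force: [0.8, -0.4, -0.5]
finger_gap: 61.0
```

Emit:
{"method": "send_rows", "body": {
  "commands": [
    [[0,0,0],0],
    [[0,0,0],0],
    [[0,0,0],0],
    [[0,0,0],0],
    [[0,0,0],0],
    [[0,0,0],0],
    [[0,0,0],0],
    [[0,0,0],0]
  ],
  "hand": 1,
  "force": 12
}}

```text
clock: 59.2
eef_pos: [461.0, 198.8, 20.6]
eef_rot: [3.141, 0.0, 2.647]
wrist_force: [-1.2, -2.0, 6.3]
finger_gap: 35.9
```

```bash
python3 - <<'E'
from h import *
s=manip.read_state();print(s['eef_pos'],s['finger_gap'],s['wrist_force'],tod(s['eef_pos'].reshape(1,3)))
rel(fromd(-104,-88,105),2.646)
rel(fromd(-21.7,-88,105),2.646)
E
```

```text
[461.0048676  198.83054376  20.59235261] 35.93431875536699 [-1.22811811 -2.03450135  6.30916396] [[-104.68085345   21.93694489   20.59235261]]
shift [-0.0007 -0.1099 -0.0844] turn 0.0009 from [461.  198.8  20.6] [3.141 0.    2.647]
shift [-0.083  -0.1099 -0.0844] turn 0.0009 from [461.  198.8  20.6] [3.141 0.    2.647]
```

Emit:
{"method": "send_rows", "body": {
  "commands": [
    [[0,0,-0.015],0],
    [[0,0,-0.035],0],
    [[0,-0.02,-0.055],0],
    [[0,-0.045,-0.06],0],
    [[0,-0.07,-0.06],0],
    [[0,-0.09,-0.06],0],
    [[0,-0.105,-0.06],0],
    [[0,-0.11,-0.06],0]
  ]
}}

```text
clock: 59.87
eef_pos: [407.7, 100.7, 80.2]
eef_rot: [-3.141, -0.0, 2.646]
wrist_force: [0.2, -0.1, 0.1]
finger_gap: 35.9
```

Emit:
{"method": "send_rows", "body": {
  "commands": [
    [[-0.01,0,0],0],
    [[-0.03,0,0],0],
    [[-0.05,0,0],0],
    [[-0.07,0,0],0],
    [[-0.083,0,0],0],
    [[-0.083,0,0],0],
    [[-0.083,0,0],0],
    [[-0.083,0,0],0]
  ]
}}

```text
clock: 60.53
eef_pos: [481.4, 63.0, 79.9]
eef_rot: [-3.141, -0.001, 2.647]
wrist_force: [0.1, 0.2, -1.1]
finger_gap: 35.9
```

```bash
python3 - <<'E'
from h import *
s=manip.read_state();print(s['eef_pos'],s['finger_gap'],s['wrist_force'],tod(s['eef_pos'].reshape(1,3)))
im,c=snap('wrist','w41');save(im,'w41z',(220,140,530,310),2.5)
E
```

```text
[481.40184918  63.04129936  79.89148647] 35.883748538201985 [ 0.11804734  0.20575864 -1.14260511] [[-22.22795889 -87.86412947  79.89148647]]
```

```bash
python3 - <<'E'
from h import *
im,c,st=load('w41')
d=lambda pts,z: tod(onz(c,np.array(pts)/2.5+[220,140],z)).round(1).tolist()
print(d([(212,150),(299,150)],27)); print('bay3',d([(590,155),(672,155),(662,247),(578,246)],27))
print('jarA mouth',d([(397,157),(507,157),(503,258),(397,262)],27),'top',d([(426,203),(565,203),(552,325),(426,325)],83))
print('jarB top',d([(181,243),(336,243),(333,388),(182,388)],st['eef_pos'][2]+36))
E
```

```text
[[-39.0, -102.6, 27.0], [-39.0, -72.9, 27.0]]
bay3 [[-37.2, 26.7, 27.0], [-37.2, 54.8, 27.0], [-3.4, 56.5, 27.0], [-3.8, 26.6, 27.0]]
jarA mouth [[-36.5, -39.3, 27.0], [-36.5, -1.6, 27.0], [0.8, 0.4, 27.0], [2.3, -37.3, 27.0]] top [[-39.1, -42.5, 83.0], [-39.1, -5.7, 83.0], [-3.3, -5.2, 83.0], [-3.3, -40.3, 83.0]]
jarB top [[-41.1, -103.9, 115.9], [-41.1, -70.0, 115.9], [-5.0, -69.6, 115.9], [-5.0, -104.7, 115.9]]
```

Emit:
{"method": "send_rows", "body": {
  "commands": [
    [[-0.001,0,0.004],0],
    [[-0.001,0,0.01],0],
    [[-0.001,0,0.016],0],
    [[-0.001,0,0.022],0],
    [[-0.001,0,0.027],0],
    [[-0.001,0,0.03],0],
    [[-0.001,0,0.0315],0],
    [[-0.001,0,0.0315],0]
  ]
}}

```text
clock: 61.25
eef_pos: [482.4, 62.1, 48.4]
eef_rot: [-3.141, -0.0, 2.647]
wrist_force: [-0.1, 0.4, -0.9]
finger_gap: 35.9
```

```bash
python3 - <<'E'
from h import *
s=manip.read_state();print(s['eef_pos'],s['finger_gap'],s['wrist_force'],tod(s['eef_pos'].reshape(1,3)))
E
```

```text
[482.40833235  62.06546755  48.39585722] 35.88471824239029 [-0.07657375  0.3731288  -0.94091113] [[-20.8787342  -88.24471958  48.39585722]]
```

Emit:
{"method": "send_rows", "body": {
  "commands": [
    [[0,0,0.001],0],
    [[0,0,0.001],0],
    [[0,0,0.001],0],
    [[0,0,0.001],0],
    [[0,0,0.001],0],
    [[0,0,-0.02],0],
    [[0,0,-0.05],0],
    [[0,0,-0.08],0]
  ],
  "hand": 0.06
}}

```text
clock: 61.92
eef_pos: [482.0, 62.0, 129.5]
eef_rot: [-3.141, -0.001, 2.647]
wrist_force: [-0.1, -0.1, 0.6]
finger_gap: 44.2
```

Emit:
{"method": "send_rows", "body": {
  "commands": [
    [[0.03,0,-0.03],0],
    [[0.06,0,-0.06],0],
    [[0.09,0,-0.09],0],
    [[0.1,0,-0.12],0],
    [[0.1,0,-0.14],0],
    [[0.1,0,-0.14],0],
    [[0.1,0,-0.14],0],
    [[0.1,0,-0.14],0]
  ],
  "hand": 1
}}

```text
clock: 62.58
eef_pos: [394.3, 109.4, 267.9]
eef_rot: [-3.141, -0.001, 2.647]
wrist_force: [-1.2, -0.3, -1.0]
finger_gap: 0.8
```

```bash
python3 - <<'E'
from h import *
s=manip.read_state();print(s['eef_pos'],s['finger_gap'],s['wrist_force'],tod(s['eef_pos'].reshape(1,3)))
im,c=snap('wrist','w42')
im,c=snap('scene','s22');save(im,'s22z',(230,130,400,250),4.5)
E
```

```text
[394.34980714 109.39609492 267.8503695 ] 0.8355888180691438 [-1.24079818 -0.31187043 -0.97790162] [[-120.85102709  -88.42583511  267.8503695 ]]
```

```bash
python3 - <<'E'
from h import *
c=cam('scene')
print(((proj(c,[fromd(62.5,-75,265),fromd(62.5,25,265),fromd(67,-132,227),fromd(67,82,227)])-[230,130])*4.5).round(0))
p=fromd(62.5,-62,300); print(p); rel([430,90,330],3.1416); rel(p,3.1416)
E
```

```text
[[438.  58.]
 [386.  23.]
 [475. 129.]
 [365.  49.]]
[568.24608199  45.55246179 300.        ]
shift [-0.0405 -0.0001 -0.0625] turn -0.4951 from [394.3 109.3 267.6] [-3.140e+00 -2.000e-03  2.647e+00]
shift [-0.1833  0.0265 -0.0328] turn -0.4951 from [394.3 109.3 267.6] [-3.140e+00 -2.000e-03  2.647e+00]
```

```bash
python3 - <<'E'
from h import *
import math
s=manip.read_state();print(s['clock'],s['eef_pos'],s['eef_rot'],s['wrist_force'],s['finger_gap'],s['joints'])
print(rel([430,90,330],math.pi))
print(fromd(62.5,-62,300))
E
```

```text
62.6833 [394.31624519 109.3349864  267.55132679] [-3.14022448e+00 -1.70813747e-03  2.64651603e+00] [-0.12758015  0.79020438 -0.03429538] 0.14384015265311378 [ 1.80917406e-01 -6.71787592e-02  1.78555391e+00  1.46058038e-06
  1.42540602e+00 -8.94803681e-01]
shift [-0.0405 -0.0001 -0.0625] turn -0.4951 from [394.3 109.3 267.6] [-3.140e+00 -2.000e-03  2.647e+00]
None
[568.24608199  45.55246179 300.        ]
```

Emit:
{"method": "send_rows", "body": {
  "commands": [
    [[-0.01,0,-0.02],-0.1],
    [[-0.02,0,-0.04],-0.2],
    [[-0.03,0,-0.055],-0.3],
    [[-0.04,0,-0.0625],-0.4],
    [[-0.0405,0,-0.0625],-0.495],
    [[-0.0405,0,-0.0625],-0.495],
    [[-0.0405,0,-0.0625],-0.495],
    [[-0.0405,0,-0.0625],-0.495]
  ]
}}

```text
clock: 63.35
eef_pos: [430.0, 90.3, 330.5]
eef_rot: [-3.141, -0.001, 3.139]
wrist_force: [-0.5, 0.6, -0.1]
finger_gap: 0.4
```

```bash
python3 - <<'E'
from h import *
import math
snap('scene','s30'); snap('wrist','w50')
print(rel([568,45.5,300],math.pi))
s=manip.read_state();print(s['eef_pos'],s['wrist_force'])
E
```

```text
shift [-0.1381 -0.0446  0.0308] turn -0.0017 from [430.   90.4 330.9] [-3.141e+00 -1.000e-03  3.140e+00]
None
[429.96504171  90.3708875  330.85066221] [ 0.13491442  0.44632398 -0.76926269]
```

View pics/s30.png

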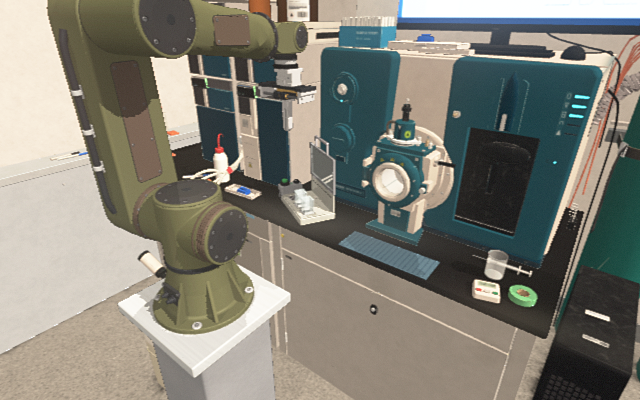

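View pics/w50.png

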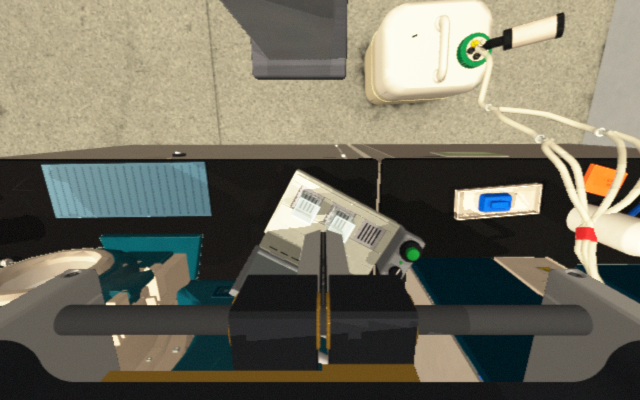

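Emit:
{"method": "send_rows", "body": {
  "commands": [
    [[-0.03,-0.01,0.0],0],
    [[-0.06,-0.02,0.005],0],
    [[-0.09,-0.03,0.015],0],
    [[-0.115,-0.037,0.025],0],
    [[-0.135,-0.0446,0.031],0],
    [[-0.135,-0.0446,0.031],0],
    [[-0.135,-0.0446,0.031],0],
    [[-0.135,-0.0446,0.031],0]
  ]
}}

```text
clock: 64.12
eef_pos: [564.7, 46.0, 300.5]
eef_rot: [3.142, 0.0, 3.141]
wrist_force: [-0.4, 0.4, 0.8]
finger_gap: 0.3
```

```bash
python3 - <<'E'
from h import *
import math
snap('scene','s31',(270,60,380,240),5); snap('wrist','w51')
s=manip.read_state();print(s['eef_pos'],s['wrist_force'],tod(s['eef_pos']))
E
```

```text
[564.68323481  46.16562723 301.09437989] [0.55892145 0.14434262 0.60083204] [[ 59.07353298 -63.15289877 301.09437989]]
```

```bash
ls -la pics/s31.png pics/w51.png; sed -n 1,40p h.py; python3 -c "
import cv2;i=cv2.imread('pics/s31.png');print(i.shape)"
```

```text
-rw-r--r-- 1 agent agent 545599 Dec  7 09:26 pics/s31.png
-rw-r--r-- 1 agent agent 417608 Dec  7 09:26 pics/w51.png
from cell import manip
import cv2, numpy as np
from scipy.spatial.transform import Rotation as Ro
def rpy(a): return Ro.from_euler('xyz',a).as_matrix()
def cam(n, st=None):
    m=manip.camera_model(n)
    if n!='wrist': return m['K'],rpy(m['attitude']),np.array(m['eye'])
    st=st or manip.read_state()
    R=rpy(st['eef_rot']);M=np.array(m['mount'])
    return m['K'],R@M[:3,:3],R@M[:3,3]+np.array(st['eef_pos'])
def proj(c,p):
    K,R,e=c; q=(np.atleast_2d(p)-e)@R; q=q/q[:,2:]; return (q@K.T)[:,:2]
def onz(c,uv,z):
    K,R,e=c; d=np.c_[np.atleast_2d(uv),np.ones(len(np.atleast_2d(uv)))]@np.linalg.inv(K).T@R.T
    return e+d*((z-e[2])/d[:,2])[:,None]
def tri(cs,uvs):
    A=np.zeros((3,3));b=np.zeros(3);L=[]
    for c,uv in zip(cs,uvs):
        K,R,e=c;d=R@np.linalg.inv(K)@np.r_[uv,1];d/=np.linalg.norm(d);P=np.eye(3)-np.outer(d,d);A+=P;b+=P@e;L.append((P,e))
    x=np.linalg.solve(A,b); return x,[np.linalg.norm(P@(x-e)) for P,e in L]
def snap(n,name,crop=None,scale=1):
    s
[... 485 characters left out ...]
; return np.load(f'pics/{name}.npy'),c,st
def rel(target,yaw=None,psi0=None,pos0=None):
    """world goal (mm), yaw -> tool shift (m) & turn; from measured pose"""
    st=manip.read_state(); R=rpy(st['eef_rot']); p=np.array(st['eef_pos']) if pos0 is None else np.array(pos0)
    d=R.T@(np.array(target,float)-p)/1000
    t=None
    if yaw is not None:
        # turn about tool z (down): positive turn => yaw decreases
        cur=st['eef_rot'][2]; t=-((yaw-cur+np.pi)%(2*np.pi)-np.pi)
    print('shift',np.round(d,4),'turn',None if t is None else round(t,4),'from',np.round(p,1),np.round(st['eef_rot'],3))
def boxc(x,y,a,z0,dims):
    # dims along d=(sin a,cos a) L, across W, height H
(900, 550, 3)
```

View pics/w51.png

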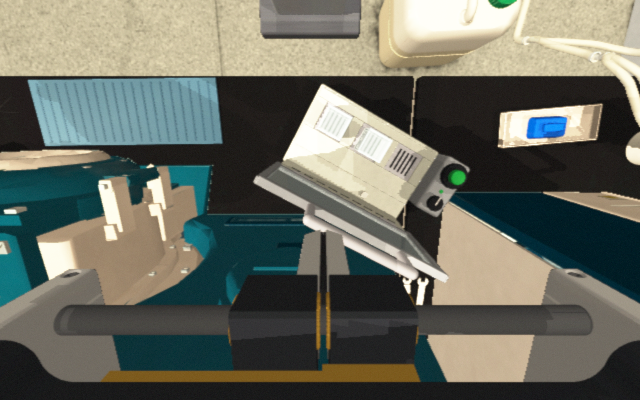

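View pics/s31.png

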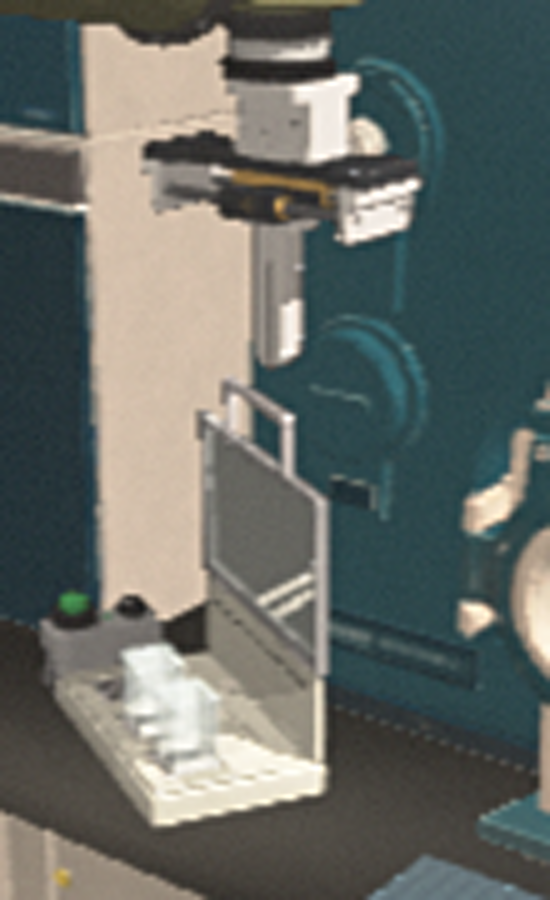

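```bash
python3 - <<'E'
from h import *
for n in ['w51','s31']:
    im,c,st=load(n)
    for x in (62.5,66,58):
        P=np.array([fromd(x,-75,265),fromd(x,25,265),fromd(x,-62,265)]).reshape(-1,3)
        print(n,x,np.round(proj(c,P),1).tolist())
    print(np.round(proj(c,[st['eef_pos']]),1))
im,c,st=load('w51'); save(im,'w51c',(240,180,460,300),3)
E
```

```text
w51 62.5 [[306.9, 221.8], [410.9, 274.3], [321.1, 228.9]]
w51 66 [[305.0, 225.3], [408.7, 277.6], [319.1, 232.5]]
w51 58 [[309.5, 217.1], [413.8, 270.2], [323.7, 224.3]]
[[321.7 242.4]]
s31 62.5 [[327.3, 142.9], [315.8, 135.2], [325.8, 141.9]]
s31 66 [[328.3, 142.8], [316.7, 135.1], [326.7, 141.7]]
s31 58 [[326.1, 143.1], [314.7, 135.3], [324.6, 142.0]]
[[325.1 131.9]]
```

View pics/w51c.png

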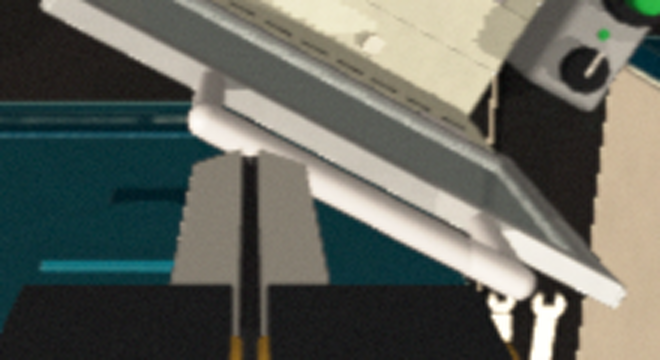

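Emit:
{"method": "send_rows", "body": {
  "commands": [
    [[-0.001,0,0.015],0],
    [[-0.001,0,0.026],0],
    [[-0.001,0,0.028],0],
    [[-0.001,0,0.029],0],
    [[-0.001,0,0.03],0],
    [[-0.001,0,0.031],0],
    [[-0.001,0,0.032],0],
    [[-0.001,0,0.032],0]
  ]
}}

```text
clock: 64.88
eef_pos: [566.4, 45.8, 269.8]
eef_rot: [3.142, 0.002, -3.141]
wrist_force: [-2.1, 0.7, 7.9]
finger_gap: 0.7
```

Emit:
{"method": "send_rows", "body": {
  "commands": [
    [[0,0,0.0008],0],
    [[0.0044,0.0024,0.001],0],
    [[0.0088,0.0048,0.0014],0],
    [[0.0132,0.0071,0.002],0],
    [[0.0176,0.0095,0.0026],0],
    [[0.022,0.0119,0.0034],0],
    [[0.0264,0.0142,0.0044],0],
    [[0.0308,0.0166,0.0056],0]
  ]
}}

```text
clock: 65.55
eef_pos: [535.8, 62.6, 264.7]
eef_rot: [3.141, 0.004, -3.141]
wrist_force: [-1.1, 0.6, 10.9]
finger_gap: 0.7
```

```bash
python3 - <<'E'
from h import *
import math
snap('scene','s32',(270,60,380,240),5); snap('wrist','w52')
s=manip.read_state();print(s['eef_pos'],s['wrist_force'],tod(s['eef_pos']))
E
```

```text
[535.35535954  62.85372407 264.55528294] [-3.97171261  1.39851456 10.95343812] [[ 25.33854621 -62.39956474 264.55528294]]
```

View pics/w52.png

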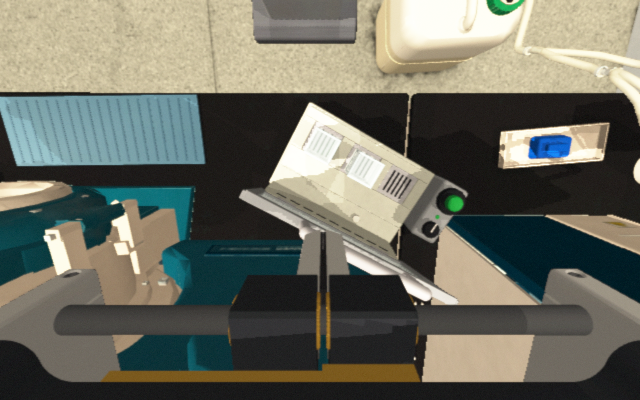

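Emit:
{"method": "send_rows", "body": {
  "commands": [
    [[0.0053,0.0029,0.0022],0],
    [[0.0106,0.0057,0.0042],0],
    [[0.0161,0.0087,0.0066],0],
    [[0.0216,0.0116,0.0093],0],
    [[0.0269,0.0145,0.0122],0],
    [[0.0321,0.0173,0.0154],0],
    [[0.0372,0.0201,0.0187],0],
    [[0.0423,0.0228,0.0222],0]
  ]
}}

```text
clock: 66.32
eef_pos: [492.9, 86.3, 243.7]
eef_rot: [3.139, 0.003, -3.141]
wrist_force: [-13.4, 6.4, 26.7]
finger_gap: 0.2
```

```bash
python3 - <<'E'
from h import *
import math
snap('scene','s33',(270,60,380,240),5); 
s=manip.read_state();print(s['eef_pos'],s['wrist_force'],tod(s['eef_pos']))
E
```

```text
[492.02577407  86.75291889 243.05001216] [-15.49852529   7.66864595  23.93445133] [[-24.14300719 -61.95194565 243.05001216]]
```

View pics/s33.png

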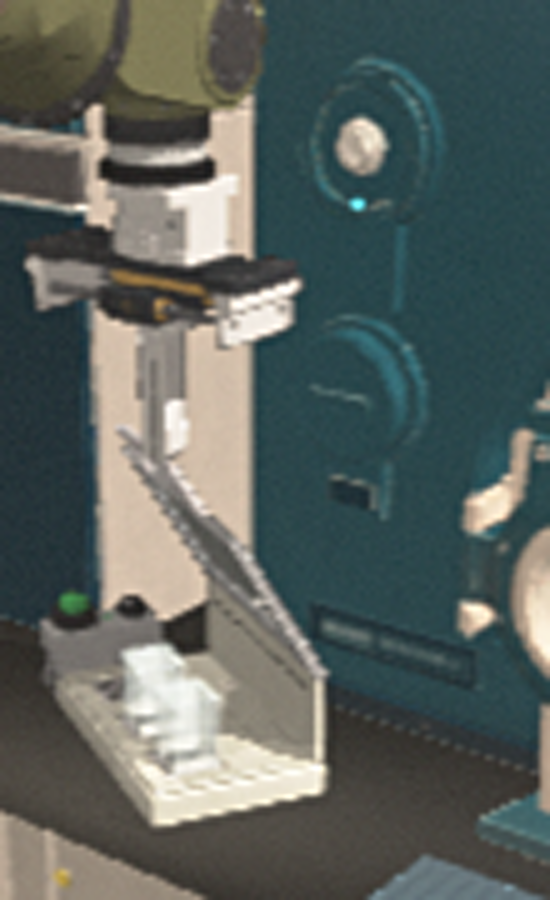

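Emit:
{"method": "send_rows", "body": {
  "commands": [
    [[0.0048,0.0026,0.003],0],
    [[0.0096,0.0052,0.007],0],
    [[0.0141,0.0076,0.0113],0],
    [[0.0185,0.01,0.0158],0],
    [[0.0227,0.0123,0.0205],0],
    [[0.0268,0.0144,0.0254],0],
    [[0.0306,0.0165,0.0304],0],
    [[0.0343,0.0185,0.0357],0]
  ]
}}

```text
clock: 67.03
eef_pos: [458.6, 103.9, 204.8]
eef_rot: [3.141, 0.001, -3.141]
wrist_force: [-0.7, 1.3, 1.8]
finger_gap: 0.8
```

```bash
python3 - <<'E'
from h import *
import math
snap('scene','s34',(270,60,380,240),5); snap('wrist','w54')
s=manip.read_state();print(s['eef_pos'],s['wrist_force'],tod(s['eef_pos']))
E
```

```text
[458.23669375 103.71439932 204.05678552] [-0.26217637  0.01675356 -0.34206538] [[-61.93358066 -63.07725622 204.05678552]]
```

View pics/s34.png

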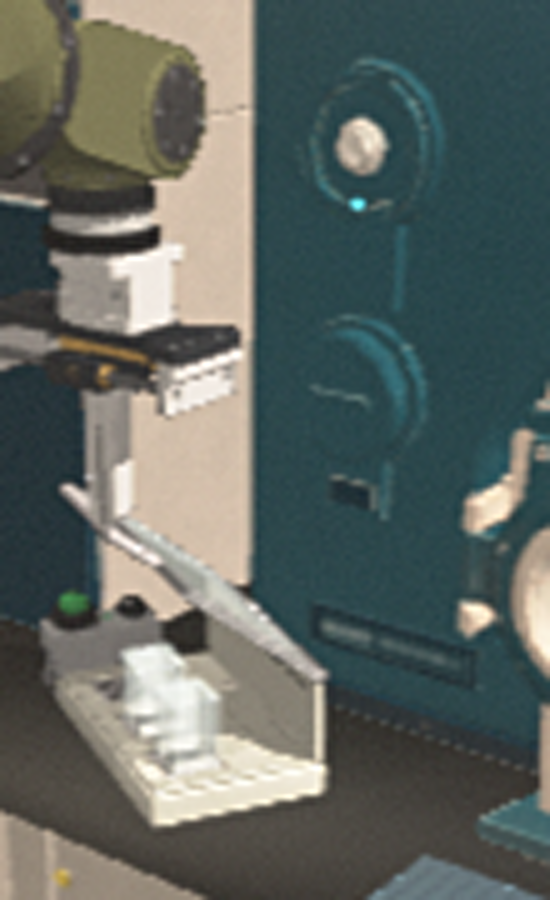

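View pics/w54.png

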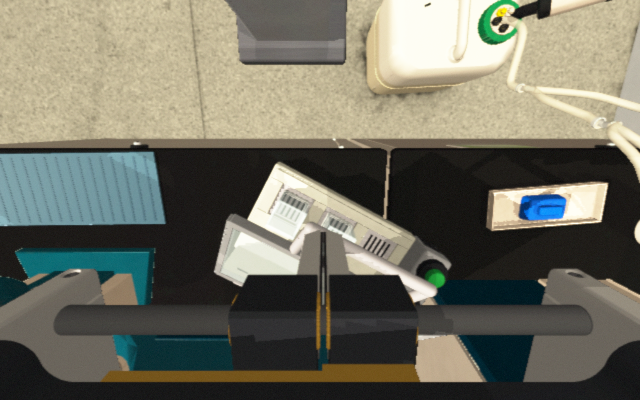

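```bash
python3 - <<'E'
from h import *
for n in ['s34','w54']:
    im,c,st=load(n)
    for th in (0.8,.75,0.7,.65,0.6,.55):
        x=70-168*np.cos(th)-4*np.sin(th);z=97+168*np.sin(th)-4*np.cos(th)
        P=np.array([fromd(x,-75,z),fromd(x,25,z)]).reshape(-1,3)
        xp=70-130*np.cos(th);zp=97+130*np.sin(th)
        Q=np.array([fromd(xp,-132,zp),fromd(xp,82,zp)]).reshape(-1,3)
        print(n,th,np.round([x,z],1),np.round(proj(c,P),1).tolist(),np.round(proj(c,Q),1).tolist())
    
im,c,st=load('w54'); save(im,'w54c',(200,180,460,310),3)
E
```

```text
s34 0.8 [-49.9 214.7] [[296.6, 161.4], [286.9, 152.4]] [[311.3, 172.8], [289.6, 153.1]]
s34 0.75 [-55.7 208.6] [[295.1, 163.4], [285.4, 154.3]] [[310.0, 174.3], [288.5, 154.4]]
s34 0.7 [-61.1 202.2] [[293.6, 165.4], [284.0, 156.2]] [[308.8, 175.9], [287.4, 155.8]]
s34 0.65 [-66.2 195.5] [[292.2, 167.5], [282.7, 158.2]] [[307.7, 177.5], [286.5, 157.2]]
s34 0.6 [-70.9 188.6] [[290.9, 169.7], [281.6, 160.2]] [[306.6, 179.2], [285.6, 158.7]]
s34 0.55 [-75.3 181.4] [[289.8, 171.8], [280.5, 162.2]] [[305.7, 180.9], [284.7, 160.2]]
w54 0.8 [-49.9 214.7] [[296.5, 256.7], [424.0, 318.7]] [[212.6, 240.4], [451.3, 353.7]]
w54 0.75 [-55.7 208.6] [[301.2, 245.7], [425.5, 307.0]] [[217.2, 233.0], [452.0, 345.5]]
w54 0.7 [-61.1 202.2] [[305.5, 235.5], [426.6, 296.0]] [[221.7, 226.0], [452.4, 337.6]]
w54 0.65 [-66.2 195.5] [[309.4, 226.1], [427.2, 285.6]] [[226.0, 219.4], [452.5, 329.9]]
w54 0.6 [-70.9 188.6] [[312.8, 217.4], [427.4, 275.9]] [[230.1, 213.3], [452.3, 322.6]]
w54 0.55 [-75.3 181.4] [[315.9, 209.5], [427.3, 266.9]] [[234.0, 207.6], [451.9, 315.6]]
```

View pics/w54c.png

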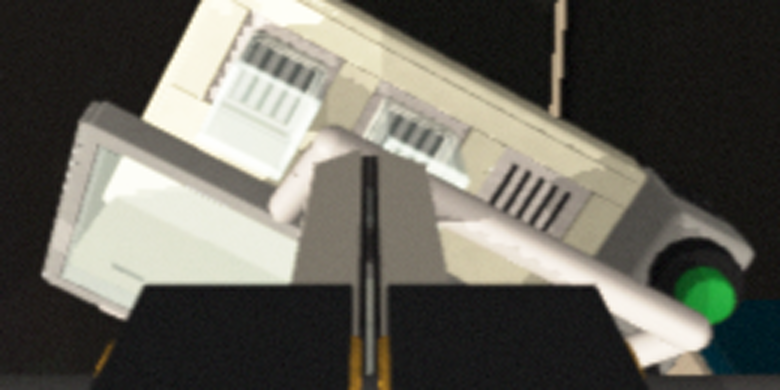

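Emit:
{"method": "send_rows", "body": {
  "commands": [
    [[0.0055,0.003,0.0073],0],
    [[0.0103,0.0056,0.0158],0],
    [[0.0147,0.0079,0.0246],0],
    [[0.0186,0.01,0.0336],0],
    [[0.022,0.0119,0.0429],0],
    [[0.0249,0.0134,0.0525],0],
    [[0.0274,0.0148,0.0622],0],
    [[0.0292,0.0158,0.072],0]
  ]
}}

```text
clock: 67.8
eef_pos: [429.2, 119.5, 131.7]
eef_rot: [-3.142, -0.0, -3.141]
wrist_force: [0.0, -0.2, 0.8]
finger_gap: 0.7
```

```bash
python3 - <<'E'
from h import *
import math
snap('scene','s35',(270,60,380,240),5); snap('wrist','w55')
s=manip.read_state();print(s['eef_pos'],s['wrist_force'],tod(s['eef_pos']))
E
```

```text
[428.67231253 119.36045814 131.04098556] [-0.22593355  0.20479486  0.80671764] [[-95.38168422 -63.35323085 131.04098556]]
```

View pics/s35.png

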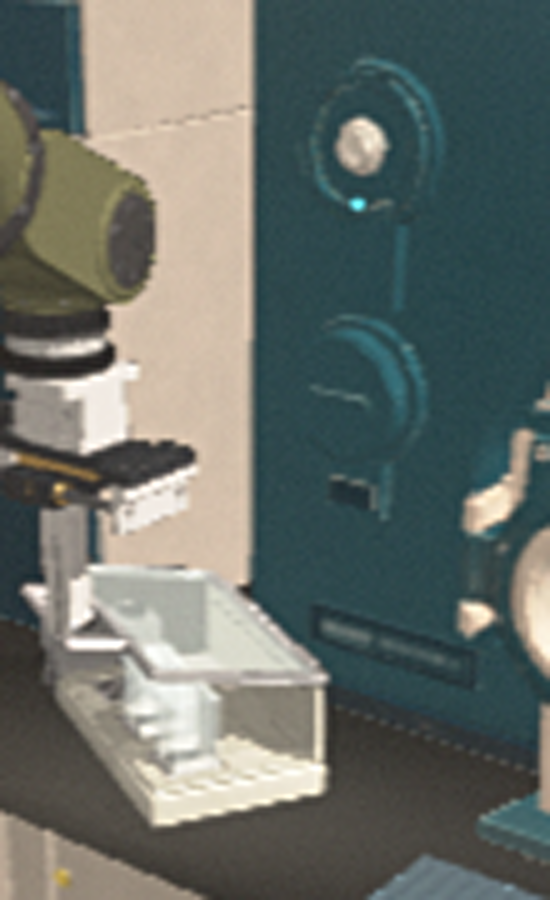

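View pics/w55.png

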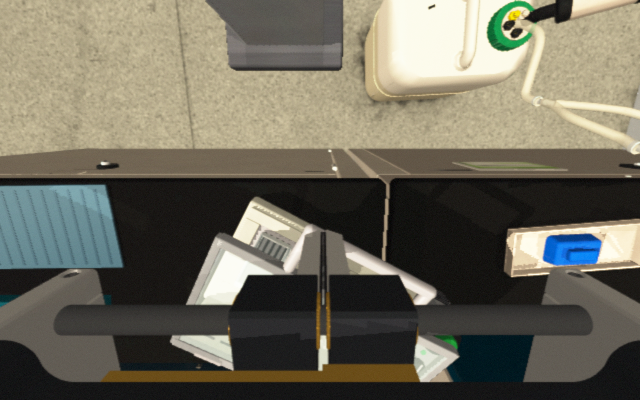

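Emit:
{"method": "send_rows", "body": {
  "commands": [
    [[0.001,0.0005,0.008],0],
    [[0.0017,0.001,0.016],0],
    [[0.0022,0.0012,0.022],0],
    [[0.0025,0.0014,0.027],0],
    [[0.0027,0.0015,0.03],0],
    [[0.0027,0.0015,0.032],0],
    [[0.0027,0.0015,0.033],0],
    [[0.0027,0.0015,0.034],0]
  ]
}}

```text
clock: 68.57
eef_pos: [426.9, 120.9, 98.8]
eef_rot: [3.142, 0.0, -3.141]
wrist_force: [0.3, 0.8, 0.6]
finger_gap: -0.1
```

```bash
python3 - <<'E'
from h import *
s=manip.read_state();print(s['eef_pos'],s['wrist_force'],tod(s['eef_pos']))
E
```

```text
[426.94905607 120.92184633  98.77987289] [0.33387302 0.84844694 0.56103272] [[-97.63980479 -62.79785946  98.77987289]]
```

Emit:
{"method": "send_rows", "body": {
  "commands": [
    [[0,0,0.001],0],
    [[0,0,0.0015],0],
    [[0,0,0.002],0],
    [[0,0,0.0025],0],
    [[0,0,0.003],0],
    [[0,0,0.003],0],
    [[0,0,0.003],0],
    [[0,0,0.003],0]
  ]
}}

```text
clock: 69.23
eef_pos: [427.3, 121.0, 97.3]
eef_rot: [3.141, 0.001, -3.141]
wrist_force: [-7.4, -1.6, 21.8]
finger_gap: 0.5
```

Emit:
{"method": "send_rows", "body": {
  "commands": [
    [[0,0,-0.01],0],
    [[0,0,-0.04],0],
    [[0,0,-0.075],0],
    [[0,0,-0.11],0],
    [[0,0.02,-0.14],0],
    [[0,0.05,-0.16],0],
    [[0,0.06,-0.16],0],
    [[0,0.06,-0.16],0]
  ]
}}

```text
clock: 69.9
eef_pos: [426.8, 182.5, 256.2]
eef_rot: [3.141, 0.001, -3.139]
wrist_force: [0.4, -0.7, -0.7]
finger_gap: 0.3
```

```bash
python3 - <<'E'
from h import *
snap('scene','s36',(270,60,380,240),5); snap('wrist','w56')
s=manip.read_state();print(s['clock'],s['eef_pos'],s['wrist_force'])
E
```

```text
70.0 [426.42538553 180.55896039 254.59653025] [-0.3463364  -0.20496326 -0.17258482]
```

View pics/s36.png

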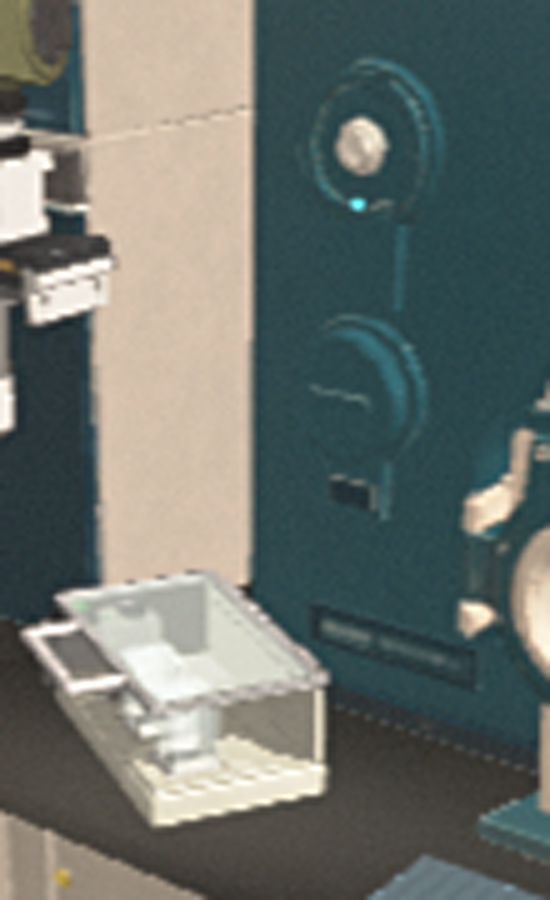

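View pics/w56.png

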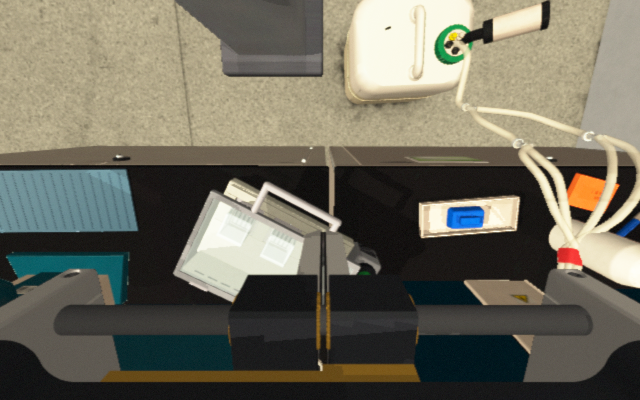

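```bash
python3 - <<'E'
from h import *
cs=[];us=[]
for n in ['w50','w51','w52']:
    im,c,st=load(n); h=cv2.cvtColor(im,cv2.COLOR_RGB2HSV)
    m=cv2.inRange(h,(45,120,60),(75,255,255)); 
    k,l,s,ce=cv2.connectedComponentsWithStats(m)
    g=[(s[i][4],ce[i].round(1).tolist(),s[i][:4].tolist()) for i in range(1,k) if s[i][4]>60 and ce[i][0]<480 and ce[i][1]>100]; print(n,g)
    g=max(g); cs.append(c);us.append(g[1])
x,r=tri(cs,us);print(x,r,tod(x))
im,c,st=load('w51');save(im,'w51b',(380,130,500,240),6)
for n in ['s36','w56']:
  im,c,st=load(n)
  for th in (0,.03,.06,.1):
    X=70-168*np.cos(th)-4*np.sin(th);z=97+168*np.sin(th)-4*np.cos(th)
    print(n,th,np.round(proj(c,np.array([fromd(X,-75,z),fromd(X,25,z)]).reshape(-1,3)),1).tolist())
save(load('w56')[0],'w56c',(160,160,400,320),3)
E
```

```text
w50 [(np.int32(155), [412.5, 253.6], [406, 247, 14, 14])]
w51 [(np.int32(217), [456.8, 177.0], [448, 170, 18, 16])]
w52 [(np.int32(253), [454.0, 203.1], [445, 195, 19, 17])]
[558.71642902 240.97553161  78.2320125 ] [np.float64(0.10394680913891402), np.float64(0.09432315380303204), np.float64(0.03639558814161538)] [[-38.71793998 105.43929984  78.2320125 ]]
s36 0 [[284.4, 196.7], [275.7, 185.8]]
s36 0.03 [[284.4, 195.4], [275.6, 184.6]]
s36 0.06 [[284.3, 194.1], [275.5, 183.3]]
s36 0.1 [[284.4, 192.3], [275.5, 181.6]]
w56 0 [[264.9, 186.0], [335.4, 222.4]]
w56 0.03 [[264.1, 186.8], [335.6, 223.7]]
w56 0.06 [[263.2, 187.8], [335.8, 225.1]]
w56 0.1 [[261.9, 189.3], [335.9, 227.2]]
```

View pics/w51b.png

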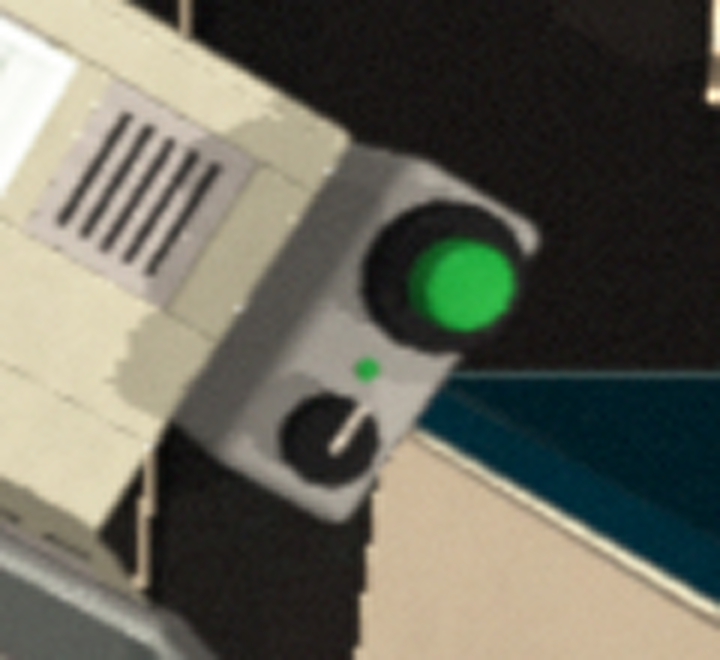

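View pics/w56c.png

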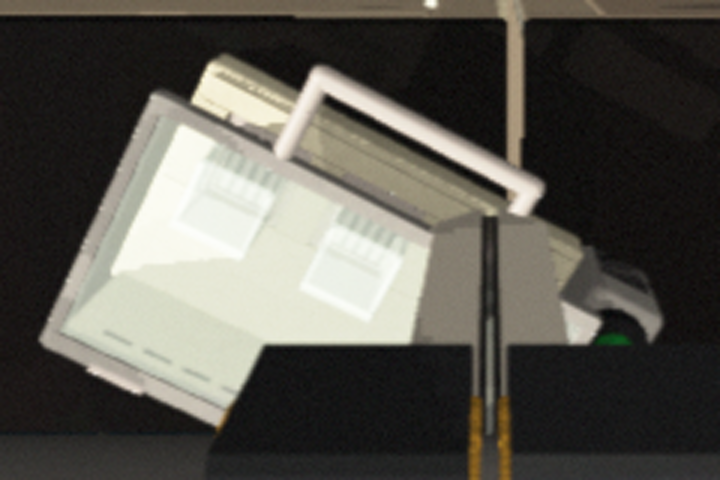

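```bash
python3 - <<'E'
from h import *
print(tod(np.array([551.5,242.5,80])))
rel([551.5,242.5,200],np.pi+.2)
E
```

```text
[[-45.79234245 103.35275213  80.        ]]
shift [-0.1252  0.0618  0.0543] turn -0.1987 from [426.4 180.6 254.6] [-3.141e+00 -2.000e-03 -3.140e+00]
```

Emit:
{"method": "send_rows", "body": {
  "commands": [
    [[-0.025,0.012,0],-0.05],
    [[-0.05,0.025,0.01],-0.1],
    [[-0.075,0.038,0.02],-0.15],
    [[-0.1,0.05,0.03],-0.199],
    [[-0.118,0.0585,0.045],-0.199],
    [[-0.1252,0.0618,0.0543],-0.199],
    [[-0.1252,0.0618,0.0543],-0.199],
    [[-0.1252,0.0618,0.0543],-0.199]
  ]
}}

```text
clock: 70.67
eef_pos: [551.4, 241.8, 200.6]
eef_rot: [-3.141, -0.002, -2.943]
wrist_force: [-0.1, -0.4, 1.0]
finger_gap: 0.2
```

```bash
python3 - <<'E'
from h import *
snap('scene','s37',(200,50,360,250),3.5); snap('wrist','w57')
s=manip.read_state();print(s['clock'],s['eef_pos'],s['eef_rot'],s['wrist_force'])
rel([551.5,242.5,90],np.pi+.2)
E
```

```text
70.7667 [551.5751192  242.15640404 202.45697452] [ 3.14149586e+00  8.90656132e-04 -2.94281006e+00] [-0.01057037  0.47649563  0.10267073]
shift [1.000e-04 3.000e-04 1.125e-01] turn -0.0012 from [551.6 242.2 202.5] [ 3.141e+00  1.000e-03 -2.943e+00]
```

View pics/s37.png

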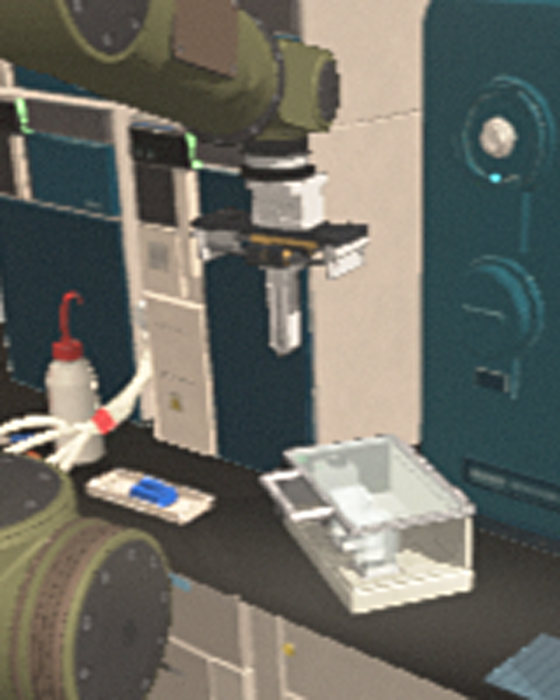

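View pics/w57.png

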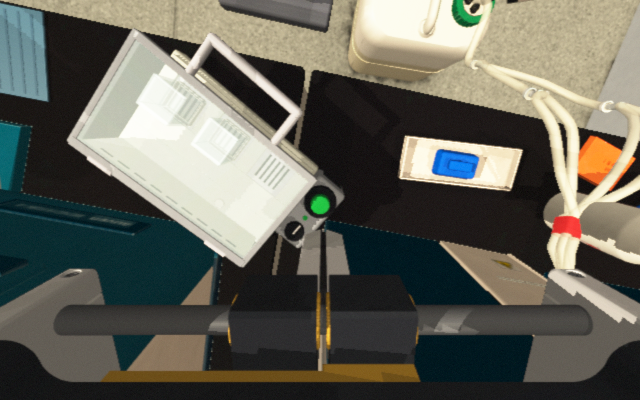

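```bash
python3 - <<'E'
from h import *
im,c,st=load('w57')
print(onz(c,[319.5,204.5],78), proj(c,[[551.5,242.5,78]]))
E
```

```text
[[559.43181528 240.60396127  78.        ]] [[322.54977252 198.08921898]]
```

Emit:
{"method": "send_rows", "body": {
  "commands": [
    [[0,0,0.03],0],
    [[0,0,0.06],0],
    [[0,0,0.085],0],
    [[0,0,0.1],0],
    [[0,0,0.108],0],
    [[0,0,0.11],0],
    [[0,0,0.11],0],
    [[0,0,0.11],0]
  ]
}}

```text
clock: 71.43
eef_pos: [552.6, 242.9, 93.1]
eef_rot: [3.141, 0.002, -2.942]
wrist_force: [-0.8, -0.8, -0.4]
finger_gap: 0.4
```

Now press in small steps.

Emit:
{"method": "send_rows", "body": {
  "commands": [
    [[0,0,0.004],0],
    [[0,0,0.007],0],
    [[0,0,0.01],0],
    [[0,0,0.012],0],
    [[0,0,0.014],0],
    [[0,0,0.015],0],
    [[0,0,0.015],0],
    [[0,0,0.015],0]
  ]
}}

```text
clock: 72.1
eef_pos: [552.3, 242.9, 77.2]
eef_rot: [3.141, 0.001, -2.942]
wrist_force: [-1.5, 0.6, 8.3]
finger_gap: 0.6
```

Emit:
{"method": "send_rows", "body": {
  "commands": [
    [[0,0,0.001],0],
    [[0,0,0.0015],0],
    [[0,0,0.002],0],
    [[0,0,0.002],0],
    [[0,0,0.002],0],
    [[0,0,0.002],0],
    [[0,0,0.002],0],
    [[0,0,0.002],0]
  ]
}}

```text
clock: 72.77
eef_pos: [552.5, 243.0, 76.8]
eef_rot: [3.141, 0.002, -2.942]
wrist_force: [-8.1, -3.1, 23.3]
finger_gap: 0.4
```

Emit:
{"method": "send_rows", "body": {
  "commands": [
    [[0,0,-0.003],0],
    [[0,0,-0.004],0],
    [[0,0,-0.004],0],
    [[0,0,-0.004],0],
    [[0,0,-0.004],0],
    [[0,0,-0.004],0],
    [[0,0,-0.004],0],
    [[0,0,-0.004],0]
  ]
}}

```text
clock: 73.43
eef_pos: [552.2, 242.8, 78.4]
eef_rot: [3.142, 0.0, -2.942]
wrist_force: [1.7, 0.7, 4.6]
finger_gap: 0.2
```

```bash
python3 - <<'E'
from h import *
snap('wrist','w58')
s=manip.read_state();print(s['clock'],s['eef_pos'],s['wrist_force'])
E
```

```text
73.4833 [552.19091071 242.80669901  78.47100908] [2.15350113 0.48227366 4.05509367]
```

Emit:
{"method": "send_rows", "body": {
  "commands": [
    [[0,0,-0.003],0],
    [[0,0,-0.004],0],
    [[0,0,-0.004],0],
    [[0,0,-0.004],0],
    [[0,0,-0.004],0],
    [[0,0,-0.004],0],
    [[0,0,-0.004],0],
    [[0,0,-0.004],0]
  ]
}}

```text
clock: 74.15
eef_pos: [552.0, 242.7, 82.4]
eef_rot: [-3.142, -0.0, -2.942]
wrist_force: [0.6, 1.1, 2.3]
finger_gap: 0.6
```

```bash
python3 - <<'E'
from h import *
s=manip.read_state();print(s['clock'],s['eef_pos'],s['wrist_force'])
E
```

```text
74.15 [551.95099996 242.7422329   82.36020056] [0.60549091 1.10768266 2.27819444]
```

Emit:
{"method": "send_rows", "body": {
  "commands": [
    [[0,0,-0.02],0],
    [[0,0,-0.05],0],
    [[0,0,-0.085],0],
    [[0,0,-0.12],0],
    [[0.03,0,-0.15],0],
    [[0.06,0,-0.18],0],
    [[0.09,0,-0.2],0],
    [[0.09,0,-0.2],0]
  ]
}}

```text
clock: 74.82
eef_pos: [461.4, 224.8, 287.6]
eef_rot: [3.14, 0.006, -2.941]
wrist_force: [0.3, -0.1, 1.9]
finger_gap: 0.7
```

```bash
python3 - <<'E'
from h import *
snap('scene','s38',(200,120,360,250),5); snap('wrist','w59'); snap('top','t59')
s=manip.read_state();print(s['clock'],s['eef_pos'],s['wrist_force'],s['qd'])
im,c,st=load('s38')
for th in (0,.03,.06):
    X=70-168*np.cos(th)-4*np.sin(th);z=97+168*np.sin(th)-4*np.cos(th)
    print(th,np.round(proj(c,np.array([fromd(X,-75,z),fromd(X,25,z)]).reshape(-1,3)),1).tolist())
E
```

```text
74.9667 [463.79264655 224.92209268 281.97118686] [-0.46924227  0.61201515 -0.69027093] [-0.00426318  0.04113764 -0.00190095  0.0024071  -0.002061   -0.00068046]
0 [[284.4, 196.7], [275.7, 185.8]]
0.03 [[284.4, 195.4], [275.6, 184.6]]
0.06 [[284.3, 194.1], [275.5, 183.3]]
```

View pics/s38.png

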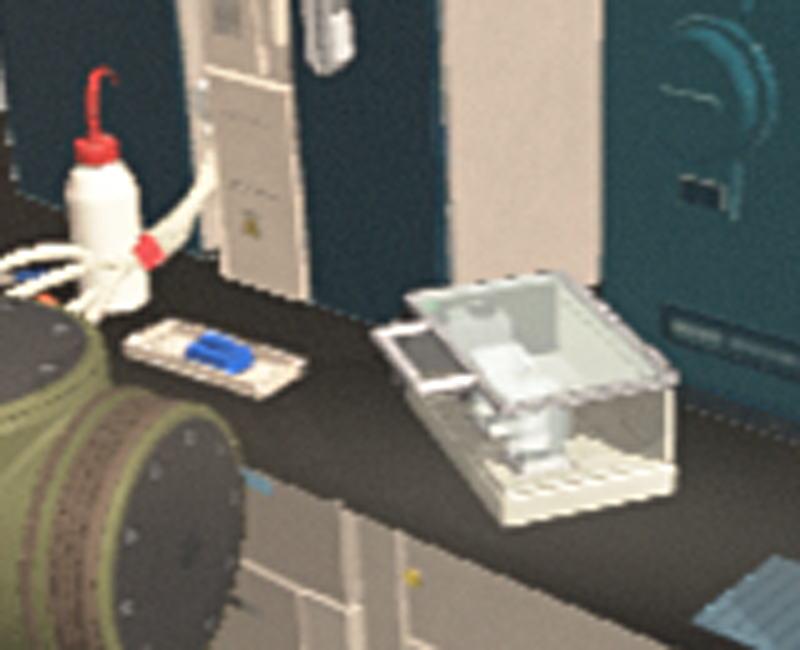

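View pics/w59.png

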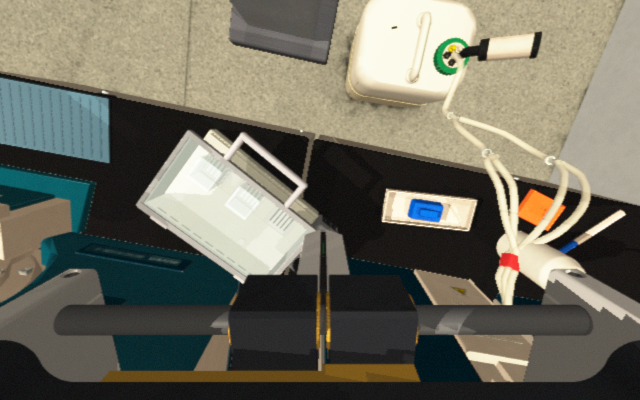

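View pics/t59.png

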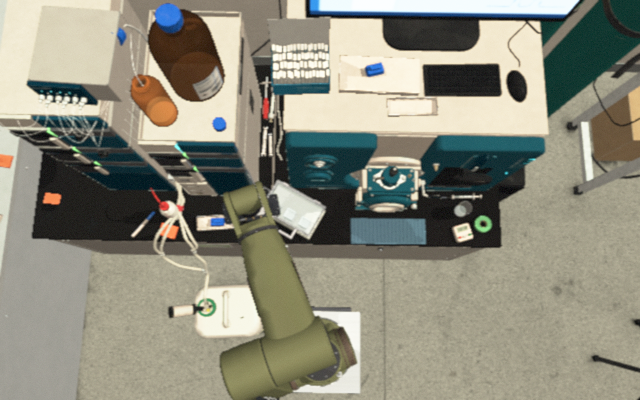

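```bash
python3 - <<'E'
from h import *
print(manip.sign_off())
E
```

```text
the job is handed in; nothing more can be done
None
```

The job is handed in at about 75 s of the 210 s. The bench clip, the only thing left on the cover, went into the white tray. I swung the cover fully up and stood the two jars present mouth down in bays 1 and 2. Then I shut the cover to a firm stop at about 22 N and pressed the green button to its end stop at about 23 N.

- **Cover:** the handle bar is where the model puts it within 0 to 0.03 rad of shut, so the pictures alone do not prove it is under 0.03; the firm stop is the stronger sign.
- **Jars:** they measured about 1 mm from the bay centres before the cover was shut. After that I only saw them through it, still standing in their bays.
- **Clip:** it lies near the middle of the tray.
- **Left alone:** the wash bottle, beaker and timer look unmoved, though I only checked this by eye.
- **Button:** it sprang back about 6 mm as I lifted off. The button height I measured by camera (78–80 mm) is lower than the roughly 83 mm implied by its travel.

No check failed, and the arm was clear of everything at hand-in.

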